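Put the washroom caddy back in order

ROBOT

A 6-joint arm with a two-finger parallel gripper is mounted at the origin on the work surface. World frame = base frame: x ahead of the robot, y to its left, z up, the work surface at z = 0. Lengths are in mm, angles in rad, forces in N, time in s.
With the tool pointing down it reaches from about 300 to 775 mm from the base axis. Payload 14.6 kg.
Tool frame: the origin (TCP) lies midway between the tips of the shut fingers; the grasp point (between the pads) lies 19 mm behind it (manip.grip_depth is the distance from the TCP to the grasp point, in mm); x points along the fingers, y is the direction in which the jaws open and shut, and the axes are right-handed (so a half turn about x gives the same grasp; the last joint's range is limited). The gripper opens to 94 mm and grips with 3 to 60 N. Pads are 16 mm wide; open, the fingers measure 119 mm over their backs; the gripper's body (75 mm by 177 mm) begins 78 mm behind the grasp point.
Start: joints at [-1.218, 0.3, 1.521, -0, 1.321, -0.067], TCP at [224.16, -502.237, 205.446] pointing down, gripper open.
Joint ranges: [-3.03, 3.03], [-0.79, 2.21], [0.23, 2.52], [-1.04, 4.18], [0, 3.07], [-2.55, 2.55]. Speed limits (rad/s): [2.22, 2.22, 2.57, 3.14, 3.14, 3.14].

INTERFACE

Orientations are given as [roll, pitch, yaw] about the fixed x, y, z axes, in that order (R = Rz(yaw) Ry(pitch) Rx(roll)).
In Python, from cell import readout, cams, ticket, manip gives the robot as it stands. The module is installed in compiled form; this text tells all that it offers.
- The arm moves only by the tool apply_moves, never from a script. Its argument "plan" is one flat list of numbers, 7 for each row, row after row: the turn, a rotation vector about the tool's x, y, z in rad, then the shift along the tool's x, y, z in m, then the opening in per cent of the stroke, from 0 (shut) to 100 (fully open). In form: [wx, wy, wz, x, y, z, fingers, wx, wy, wz, x, y, z, fingers, ...]. A call has 1 to 5 rows; each row shifts and turns the commanded pose from where the row before left it, along the tool's axes as they then stand; what a row does not reach is not made up. A row lasts 1/8 s, in which the tool goes at most 62.5 mm and 10.7 degrees, less where a joint would pass 70% of its speed; a pose out of reach is approached as far as the arm can. A call with a gripper value outside its range is refused whole. The fingers move at their own pace and stop on an object; "force" is the grip in N (left out, the last holds). Time passes only in rows, so rows that do not move let the fingers close. It gives the time, the measured TCP pose, the force and the opening at its end, in the units of the state.
- readout.read_state(): the state, without advancing time (a new reading comes with each control period).
- cams.camera(name): name is "scene" or "top" or "wrist"; returns a dict with "image" (480x640x3 uint8, red, green, blue), "fovy" (degrees; the focal length in pixels is half the picture's height over the tangent of half this angle, whatever the lens; pixels are square), "cx", "cy" (the principal point, pixels), "position" and "orientation" of the camera in the world; the wrist camera has in their place "T_tool_cam" (4x4, takes a point from camera to tool coordinates, whose origin is the TCP and whose axes are the tool frame's). Camera axes: x right, y down, z forward; pixel columns grow to the right and rows downward; lengths in mm; the calibration is good to about 2 mm. The wrist camera is an equidistant fisheye: a pixel r from the principal point sees the ray r / f radians off the axis. A picture is of the moment at which its call begins: read the wrist's pose just before it. There is no depth.
- ticket.sign_off(): hands the job in, once; it reports no verdict.
The state is a dict: "clock": time; "joints": joint angles; "qd": joint speeds; "effort": joint torques, N m; "eef_pos": TCP position; "eef_rot": TCP orientation; "wrist_force": force on the tool from outside, world axes, zero at the start; "moment": the same for the moment, N m; "finger_gap": finger opening in mm.
Only numpy, scipy, OpenCV 4.12 (cv2) and the standard library are available. Lean on these libraries where they do the work, as an engineer would, in place of code of your own. Each camera call takes 0.05 s, during which the arm holds its last target.

TASK

Put the washroom caddy back in order: inside it, in line between the pump bottle and the drain dish, gently stand the ceramic cup next to the bottle with a gap of about 25 mm between them, and lay the shoe brush bristles down and lengthwise midway between cup and dish, touching neither, both on the caddy's centre line. Stand the silicone scrubber upright in the cup, head up, and lay the nail clipper lever up on the middle of the drain dish, along the dish's length. Leave the bottle, the dish, the tumbler, the comb and the nail brush where they are.

Things in the scene. Friction and masses are not known exactly. Their poses are not given: they have to be found in the camera images.
- caddy: Narrow teal plastic tray screwed to the ledge through an ear at each end; fixed. 128 x 488 mm outside, walls 4 mm, rim 20 mm above the ledge, floor 6 mm above it. Origin: centre of its underside, on the ledge. Its y axis runs along its length, its x axis across it, z up. The pump bottle stands near one end and the drain dish near the other; either may be at either end, each about 180 mm from the centre.
- pump_bottle: Translucent green push-pump bottle with white pump, standing in the caddy near one end: body 56 mm in diameter to 82 mm up, 138 mm tall in all, spout reaching 38 mm out along its x axis at 122 to 136 mm up. Loose, about 0.28 kg; it stays where it is. Origin: centre of its underside, on the caddy's floor.
- drain_dish: White ceramic drain dish, rectangular with cross ribs on top, 70 mm (x) by 100 mm (y, its length, along the caddy) by 20 mm high over the ribs, in the caddy near the other end. The ribbed top is flat, without a rim, ribbed area 56 x 84 mm. Loose, about 0.35 kg; it stays where it is. Origin: centre of its underside, on the caddy's floor.
- cup: Small white ceramic cup, no handle, open top: 64 mm outside diameter from 12 mm up, 58 mm at the foot, 70 mm tall, walls 4 mm (mouth 56 mm), inner floor 6 mm above its underside. About 0.17 kg. Empty, standing upright on the ledge at the start. Origin: centre of its underside; z is its axis.
- scrubber: Pale blue-grey hard silicone scrubber standing upright on the ledge: flat foot 36 mm in diameter, slim handle 24 mm in diameter, and above it a nubbed head 42 mm in diameter from 78 to 110 mm up; 118 mm tall. About 60 g. Origin: centre of the foot's underside; z is its axis.
- shoe_brush: Wooden shoe brush (the larger of the two brushes) lying bristles down on the ledge: 155 mm long (its y axis), 48 mm wide (x) with straight parallel sides and rounded ends, 50 mm high. Dark bristles fill the lowest 26 mm (40 mm wide); the wooden back, 48 mm wide, lies 26 to 43 mm up, with a 34 mm wide crown above. About 0.14 kg. Origin: centre of the underside of the bristles.
- nail_clipper: Steel nail clipper lying flat, lever up: 60 mm long (its y axis), 13 mm wide (x), 12 mm high. About 35 g. Origin: centre of its underside.
- tumbler: Bystander: tall steel tumbler, 105 mm high, 74 mm across the rim, 60 mm across the foot, standing upright. Loose; leave alone. Origin: centre of its underside.
- comb: Bystander: red plastic comb lying flat, 130 mm long (y), 28 mm wide, 5 mm thick. Loose; leave alone. Origin: centre of its underside.
- nail_brush: Bystander: small light-wood nail brush, 90 mm long (y), 36 mm wide, 26 mm high. Loose; leave alone. Origin: centre of its underside.
There are look-alikes about, which are no part of the job. Of the things that look like the scrubber, the largest one is meant.

How it is judged (in metres and radians):
At the end, for the whole second after the job is handed in: Cup upright, 12-38 mm inward of the bottle; scrubber upright on the cup's floor; brush bristles down between cup and dish, 3 mm or more clear of each, within 0.2 rad; both within 15 mm of the centre line; clipper on the dish within 15 mm of its middle, 0.3 rad; all released, at rest (x of cup in the frame of caddy between -0.015 and 0.015 m and z of cup in the frame of caddy between 0.002 and 0.011 m and horizontal distance between cup and pump_bottle between 0.072 and 0.098 m and horizontal distance between cup and drain_dish below 0.31 m and angle between each of cup, shoe_brush's own z axis and vertical below 0.1 rad and z of scrubber in the frame of cup between 0.002 and 0.012 m and horizontal distance between scrubber and cup below 0.015 m and angle between each of scrubber, nail_clipper's own z axis and vertical below 0.15 rad and x of shoe_brush in the frame of caddy between -0.015 and 0.015 m and z of shoe_brush in the frame of caddy between 0.002 and 0.011 m and horizontal distance between shoe_brush and cup between 0.1125 and 0.19 m and horizontal distance between shoe_brush and drain_dish between 0.1305 and 0.2 m and angle between the y axis of shoe_brush and the y axis of caddy, either way round below 0.2 rad and z of nail_clipper in the frame of drain_dish between 0.016 and 0.024 m and horizontal distance between nail_clipper and drain_dish below 0.015 m and angle between the y axis of nail_clipper and the y axis of drain_dish, either way round below 0.3 rad and linear speed of each of cup, scrubber, shoe_brush, nail_clipper below 0.02 m/s); the robot touches nothing.
It fails at once if the pump bottle is shifted by more than 15 mm or tipped over (distance of pump_bottle from where it was at the start of the episode above 0.015 m or angle between pump_bottle's own z axis and vertical above 0.5 rad).
It fails at once if the drain dish is shifted by more than 15 mm (distance of drain_dish from where it was at the start of the episode above 0.015 m).
It fails at once if the tumbler, comb or nail brush is shifted by more than 20 mm or the tumbler tipped over (distance of any of tumbler, comb, nail_brush from where it was at the start of the episode above 0.02 m or angle between tumbler's own z axis and vertical above 0.5 rad).
It fails at once if the ceramic cup is tipped over (angle between cup's own z axis and vertical above 0.5 rad).
It fails at once if the ceramic cup is dropped (falls free of the fingers at over 0.5 m/s) or banged onto the caddy (over 45 N) ((linear speed of cup above 0.5 m/s and contact force between the fingers and cup below 0.05 N) or contact force between cup and caddy above 45 N).
It also fails if it takes over 120 s, if anything falls off the work surface, if the arm or the gripper's body presses on something with over 40 N, if the wrist force passes 120 N, or if a joint passes its speed limit or range.

## Working session

There is one attempt and no reset: what is moved stays moved. The work goes in short steps, Python scripts to look and compute and a tool call to move; the robot and the scene stay as the last step left them, time stands still between calls to the robot, and variables do not carry over. Pictures are saved under pics/ and viewed, and the job is handed in when it is done.

Besides the shell and the picture viewer there is one more tool, called after ">>>" by a JSON object that holds its "method" and its "body". apply_moves: Moves the arm, as the interface text tells. Its arguments: {"type":"object","properties":{"plan":{"type":"array","items":{"type":"number"}},"force":{"type":"number"}},"required":["plan"]}

```bash
mkdir -p pics; ls
python3 - <<'E'
from cell import readout,cams,manip
import cv2
print(readout.read_state()); print(manip.grip_depth)
for n in ("scene","top","wrist"):
    c=cams.camera(n); cv2.imwrite(f"pics/{n}0.png",c["image"][:,:,::-1])
    print(n,{k:v for k,v in c.items() if k!="image"})
E
```

```text
pics
{'clock': 0.0, 'joints': array([-1.21760804e+00,  3.00461940e-01,  1.52167148e+00, -1.47489194e-05,
        1.32069841e+00, -6.65945221e-02]), 'qd': array([ 0.0006512 , -0.0005259 ,  0.00016013,  0.00045474, -0.00096932,
        0.00101125]), 'effort': array([ 3.90716332e-04, -5.31806874e+01, -3.52736342e+01,  7.08390889e-02,
        2.44322070e-02, -5.12011843e-05]), 'eef_pos': array([ 224.05140336, -501.9662316 ,  204.85311937]), 'eef_rot': array([-1.62586317,  1.56955706,  1.93551595]), 'wrist_force': array([-0.08745079, -0.58654286, -0.64048749]), 'moment': array([ 0.01878106, -0.02156174, -0.00031663]), 'finger_gap': 93.80400387846075}
18.8
scene {'fovy': 44.585074404815956, 'cx': 309.81589388435214, 'cy': 241.22122356531372, 'position': array([ 1083.70925476, -1052.17059283,   884.98485156]), 'orientation': array([-2.18124457, -0.01092068,  0.5164683 ])}
top {'fovy': 51.9860059789041, 'cx': 312.2711432775263, 'cy': 241.1307374530839, 'position': array([ 391.60438231,  -20.14124972, 1109.60136499]), 'orientation': array([-3.0311167 ,  0.01774388, -1.5480708 ])}
wrist {'fovy': 65.70646984690485, 'cx': 323.82141922128784, 'cy': 245.13681251882215, 'T_tool_cam': array([[ 1.16162869e-03, -2.33552841e-01,  9.72343417e-01,
        -1.79037310e+02],
       [ 9.99999321e-01,  3.59888063e-04, -1.10822473e-03,
         2.17057426e-01],
       [-9.11057558e-05,  9.72344045e-01,  2.33553100e-01,
        -6.75169778e+01],
       [ 0.00000000e+00,  0.00000000e+00,  0.00000000e+00,
         1.00000000e+00]])}
```

View pics/scene0.png

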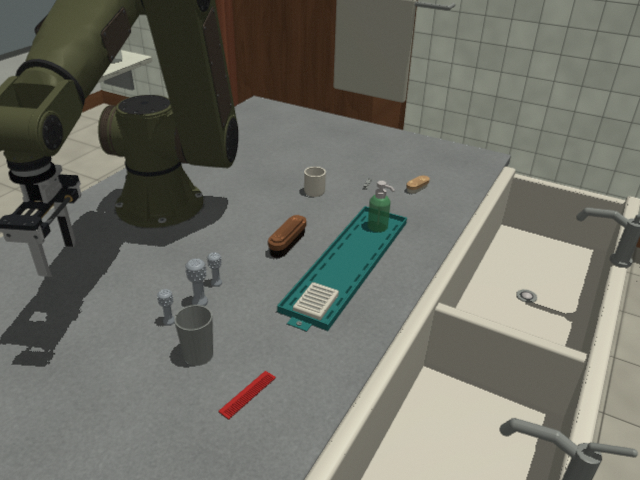

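View pics/top0.png

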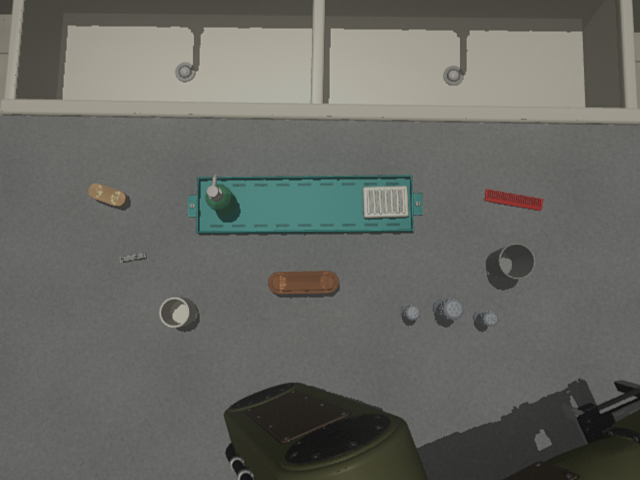

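View pics/wrist0.png

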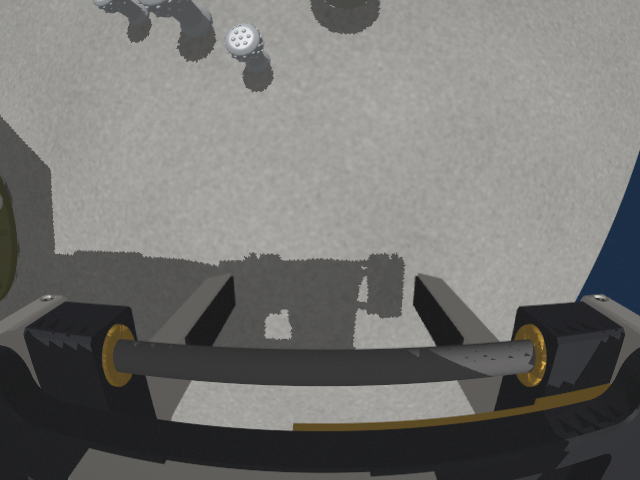

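The scene view shows the caddy with the bottle at the far end and the dish at the near end. In the top view:
- cup (175,312)
- shoe brush (304,283)
- clipper (133,257)
- nail brush (107,195)
- tumbler (515,262)
- comb (513,200)
- scrubber-likes at (411,313), (450,309) and (486,319); the middle one looks largest, and I'll confirm that in a crop

```bash
cat > h.py <<'E'
import numpy as np, cv2
from scipy.spatial.transform import Rotation as R
from cell import readout,cams
def Rm(rpy): return R.from_euler('xyz',rpy).as_matrix()
class Cam:
    def __init__(s,n):
        if n=="wrist":
            st=readout.read_state(); T=np.eye(4); T[:3,:3]=Rm(st["eef_rot"]); T[:3,3]=st["eef_pos"]
        c=cams.camera(n); s.n=n; s.img=c["image"][:,:,::-1].copy(); s.f=240/np.tan(np.radians(c["fovy"])/2)
        s.cx,s.cy=c["cx"],c["cy"]
        if n=="wrist": W=T@c["T_tool_cam"]; s.R=W[:3,:3]; s.p=W[:3,3]
        else: s.R=Rm(c["orientation"]); s.p=np.array(c["position"])
    def ray(s,u,v):
        x,y=(u-s.cx)/s.f,(v-s.cy)/s.f
        if s.n=="wrist":
            r=np.hypot(x,y); k=np.sin(r)/r if r>1e-9 else 1; d=np.array([x*k,y*k,np.cos(r)])
        else: d=np.array([x,y,1.]); d/=np.linalg.norm(d)
        return s.R@d
    def plane(s,u,v,z):
        d=s.ray(u,v); return s.p+d*(z-s.p[2])/d[2]
    def proj(s,P):
        q=s.R.T@(np.asarray(P)-s.p)
        if s.n=="wrist":
            r=np.arctan2(np.hypot(q[0],q[1]),q[2]); h=np.hypot(q[0],q[1]); return np.array([s.cx+s.f*r*q[0]/h,s.cy+s.f*r*q[1]/h])
        return np.array([s.cx+s.f*q[0]/q[2],s.cy+s.f*q[1]/q[2]])
def tri(c1,uv1,c2,uv2):
    d1,d2=c1.ray(*uv1),c2.ray(*uv2)
    A=np.c_[d1,-d2]; t=np.linalg.lstsq(A,c2.p-c1.p,rcond=None)[0]
    a,b=c1.p+t[0]*d1,c2.p+t[1]*d2
    return (a+b)/2,np.linalg.norm(a-b)
def goto(p,yaw):
    """shift in the tool frame (m) and turn about tool x to reach TCP p (mm), jaws along yaw; pointing down"""
    st=readout.read_state(); M=Rm(st["eef_rot"]); 
    x=np.array([0,0,-1.]); best=None
    for k in (0,np.pi):
        y=np.array([np.cos(yaw+k),np.sin(yaw+k),0]); T=np.c_[x,y,np.cross(x,y)]
        w=R.from_matrix(M.T@T).as_rotvec()
        if best is None or np.linalg.norm(w)<np.linalg.norm(best): best=w
    sh=M.T@(np.asarray(p)-st["eef_pos"])/1000
    print("eef",st["eef_pos"].round(1),"q6",st["joints"].round(2),"turn",best.round(4),"shift m",sh.round(4), "n",np.linalg.norm(sh).round(3))
E
python3 - <<'E'
from h import *
t=Cam("top"); s=Cam("scene")
a=cv2.resize(t.img[280:340,385:515],None,fx=6,fy=6,interpolation=3)[:300]
a=cv2.resize(t.img[285:335,390:510],(780,325),interpolation=2)
b=cv2.resize(s.img[245:330,145:235],None,fx=3,fy=3,interpolation=2)
o=np.zeros((600,790,3),np.uint8); o[:325,:780]=a; o[330:330+255,:270]=b
d=cv2.resize(t.img[245:270,110:160],None,fx=8,fy=8,interpolation=2); o[330:530,280:680]=d
cv2.imwrite("pics/crop1.png",o)
cv2.imwrite("pics/crop2.png",cv2.resize(t.img[160:340,80:350],None,fx=2.9,fy=2.9,interpolation=2))
cv2.imwrite("pics/crop3.png",cv2.resize(s.img[150:340,230:430],None,fx=3,fy=3,interpolation=2))
E
```

```text
(no output)
```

View pics/crop1.png

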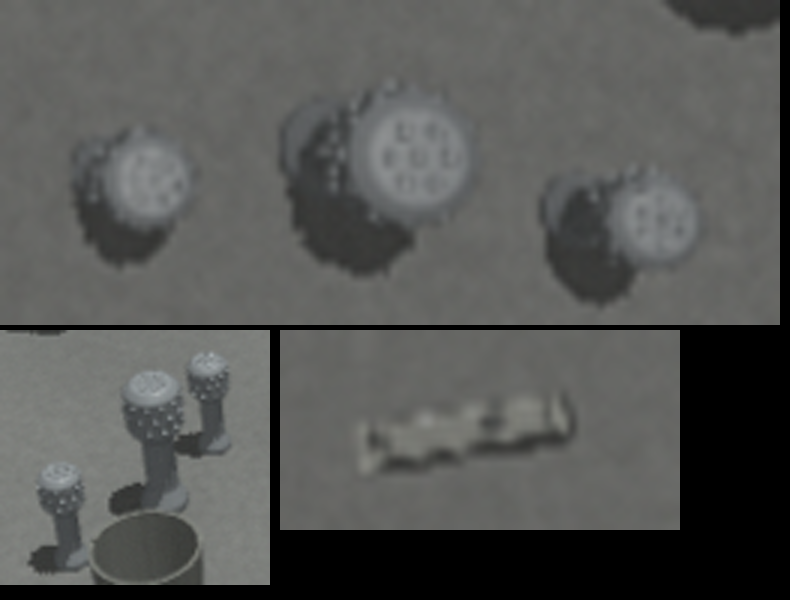

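View pics/crop2.png

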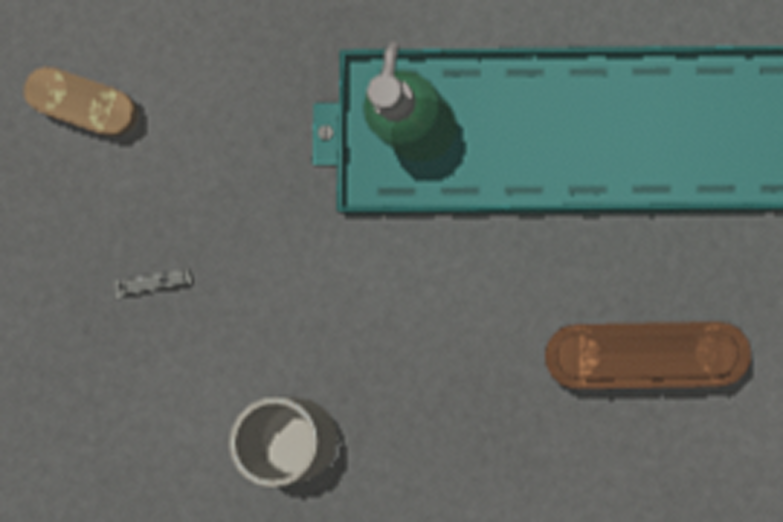

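View pics/crop3.png

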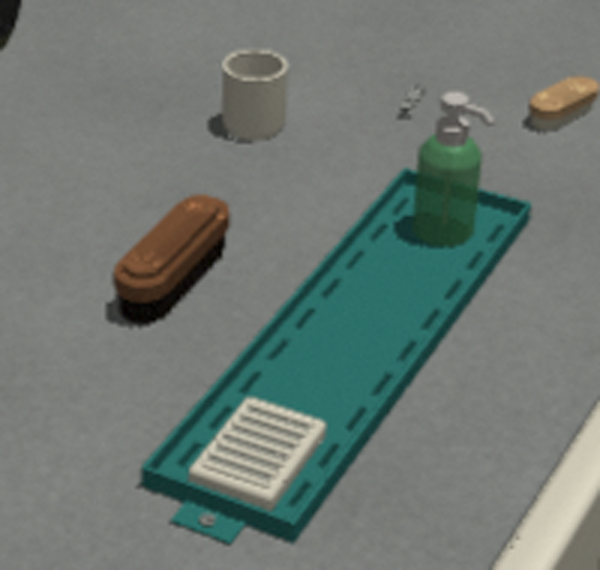

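The crop settles the three scrubber candidates. In the top view, (411,313) and (486,319) are small look-alikes. (450,309) has the clearly larger head, and it's also the tallest and thickest in the scene view at (196,270), so it's the one meant. Next I measure from both views.

```bash
cat > m.py <<'E'
from h import *
t=Cam("top"); s=Cam("scene")
def big(m,box=None):
    if box: z=np.zeros_like(m); x0,y0,x1,y1=box; z[y0:y1,x0:x1]=m[y0:y1,x0:x1]; m=z
    c=cv2.findContours(m,cv2.RETR_EXTERNAL,cv2.CHAIN_APPROX_NONE)[0]; return max(c,key=cv2.contourArea)
def pl(c,u,v,z): return c.plane(u,v,z)[:2].round(1)
def rect(cam,c,z):
    P=np.array([cam.plane(u,v,z)[:2] for u,v in c[:,0]],np.float32)
    r=cv2.minAreaRect(P); return r
hs=lambda c:cv2.cvtColor(c.img,cv2.COLOR_BGR2HSV)
ht,hh=hs(t),hs(s)
if __name__=="__main__":
    teal=cv2.inRange(ht,(80,90,30),(95,255,255))
    c=big(teal); c1=cv2.morphologyEx(teal,cv2.MORPH_OPEN,np.ones((19,19)))
    c=big(c1); r=rect(t,c,20); print("caddy rim",r)
    bt=cv2.boxPoints(cv2.minAreaRect(c)); print(bt)
    white=cv2.inRange(ht,(0,0,120),(40,60,255))
    c=big(white,(355,178,420,225)); print("dish z26",rect(t,c,26))
    brown=cv2.inRange(ht,(2,110,40),(16,255,255))
    c=big(brown,(255,255,350,310)); print("brush z43",rect(t,c,43))
    g=cv2.inRange(ht,(45,90,20),(78,255,255)); c=big(g,(190,170,250,230)); print("green bbox",cv2.boundingRect(c))
    brs=cv2.inRange(hh,(2,110,30),(16,255,255)); c=big(brs,(255,200,320,260)); print("brush scene",cv2.minAreaRect(c))
    cu=cv2.inRange(ht,(0,0,110),(40,80,255)); c=big(cu,(150,290,205,340)); print("cup",cv2.boundingRect(c),cv2.minEnclosingCircle(c))
    o=np.hstack([cv2.resize(x[150:350,80:430],None,fx=1.1,fy=1.1) for x in (teal|white|brown|cu,g)]); cv2.imwrite("pics/masks.png",o)
E
python3 m.py
python3 - <<'E'
from m import *
# cup rim top, scene
cv2.imwrite("pics/z1.png",np.hstack([cv2.resize(t.img[290:340,150:205],None,fx=7,fy=7,interpolation=2),cv2.resize(s.img[155:205,290:345],None,fx=7,fy=7,interpolation=2)]))
cv2.imwrite("pics/z2.png",np.hstack([cv2.resize(t.img[168:243,183:253],None,fx=5.5,fy=5.5,interpolation=2),cv2.resize(s.img[170:245,350:420],None,fx=5.5,fy=5.5,interpolation=2)]))
E
```

```text
caddy rim ((594.4368896484375, 32.805824279785156), (88.95909881591797, 281.0974426269531), 1.1533596515655518)
[[237. 185.]
 [362. 185.]
 [362. 224.]
 [237. 224.]]
dish z26 ((603.986572265625, -158.79391479492188), (67.32672119140625, 98.11893463134766), 2.900831937789917)
brush z43 ((419.8268737792969, 20.53430938720703), (46.16304397583008, 149.4027557373047), 2.469791889190674)
green bbox (206, 184, 31, 32)
brush scene ((287.0000305175781, 233.00001525878906), (18.384775161743164, 45.25482940673828), 45.0)
cup (159, 297, 30, 31) ((173.57691955566406, 311.8589782714844), 15.817781448364258)
```

View pics/masks.png

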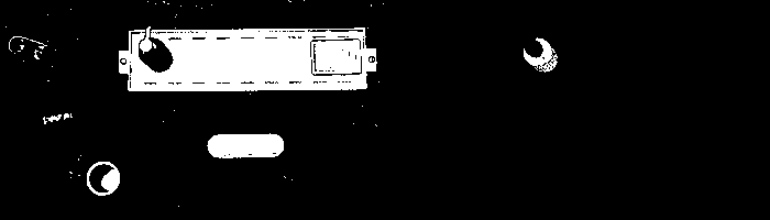

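View pics/z1.png

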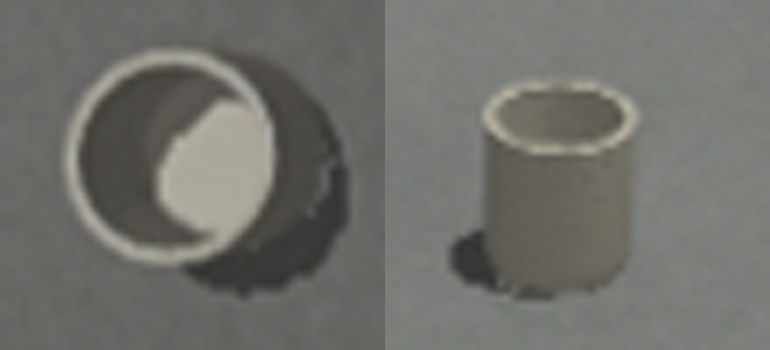

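View pics/z2.png

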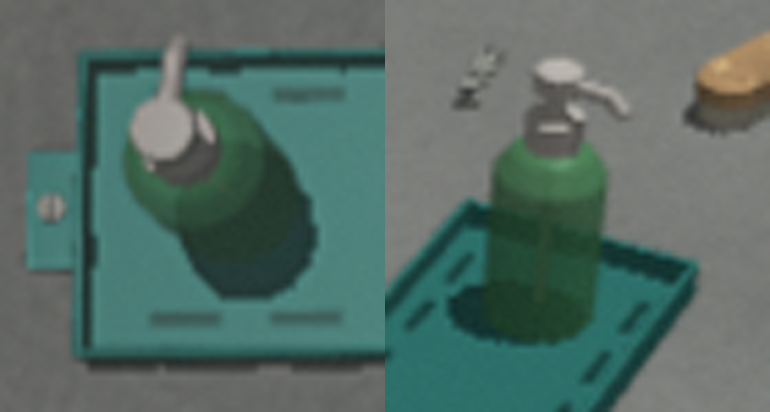

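The masks and crops agree. In the top view the cup rim is centred at (173.9,311.9) and the pump head at (212.2,190.9). In the scene view the cup rim is at (314.6,171.4) and the pump head at (381.0,182.7). I triangulate these now.

Run:
```python
from m import *
print("cup rim",*tri(t,(173.9,311.9),s,(314.6,171.4)), t.plane(173.9,311.9,70))
print("pump top",*tri(t,(212.2,190.9),s,(381.0,182.7)), t.plane(212.2,190.9,138))
# scrubber head top: crop coords
print("scrub",*tri(t,(390+418.5/6.5-.5,285+155.5/6.5-.5),s,(145+152/3-.5,245+384/3-.5-0)), t.plane(390+418.5/6.5-.5,285+155.5/6.5-.5,118))
# caddy edges: teal mask row/col profile
teal=cv2.inRange(ht,(78,70,25),(98,255,255))
for cols in ((260,290),(320,350)):
    rr=np.where(teal[:,cols[0]:cols[1]].mean(1)>127)[0]; print("rows",cols,rr.min(),rr.max(), [t.plane(np.mean(cols),v,20)[:2].round(1) for v in (rr.min()-.5,rr.max()+.5)])
cc=[np.where(teal[a:b].mean(0)>127)[0] for a,b in ((182,192),(218,228))]
for a,b,x in ((182,192,cc[0]),(218,228,cc[1])): print(x.min(),x.max(),[t.plane(u,(a+b)/2,20)[:2].round(1) for u in (x.min()-.5,x.max()+.5)])
# scene corner checks of rim: crop3 coords/3
def S(x,y): return (230+(x+.5)/3-.5,150+(y+.5)/3-.5)
for n,u,v in (("L near",145,470),("R near",296,525),("far R",530,207),("far L",405,171)):
    print(n,s.plane(*S(u,v),20)[:2].round(1))
# dish top corners scene
for u,v in ((246,398),(326,424),(272,492),(190,465)): print("dish",s.plane(*S(u,v),26)[:2].round(1))
# clipper
gl=cv2.cvtColor(t.img,cv2.COLOR_BGR2GRAY); bg=cv2.medianBlur(gl,51); d=cv2.absdiff(gl,bg)
m=(d>12).astype(np.uint8)*255; m[:248]=0;m[268:]=0;m[:,:115]=0;m[:,152:]=0
m=cv2.morphologyEx(m,cv2.MORPH_CLOSE,np.ones((5,5))); c=big(m); print("clip",cv2.minAreaRect(c),rect(t,c,8))
gs=cv2.cvtColor(s.img,cv2.COLOR_BGR2GRAY); d=cv2.absdiff(gs,cv2.medianBlur(gs,51)); m=(d>14).astype(np.uint8)*255; z=np.zeros_like(m); z[176:191,362:373]=m[176:191,362:373]
c=big(cv2.morphologyEx(z,cv2.MORPH_CLOSE,np.ones((5,5)))); print("clip scene",cv2.minAreaRect(c),rect(s,c,8))
```

```text
cup rim [349.81603217 288.8168263   66.65440007] 2.0509779510976807 [350.79906642 288.41070216  70.        ]
pump top [594.80489038 202.17827571 140.89353788] 2.849887821396857 [596.67341272 203.63950777 138.        ]
scrub [ 375.82381864 -353.63261065 -165.77939735] 21.426466028486782 [ 372.54418284 -284.45712767  118.        ]
rows (260, 290) 177 232 [array([657.4,  89.6]), array([529.7,  85.7])]
rows (320, 350) 176 232 [array([662.2, -46. ]), array([532.4, -48.3])]
197 412 [array([629.9, 266.9]), array([ 639. , -220.5])]
196 413 [array([547.5, 265.1]), array([ 557.3, -222.7])]
L near [ 545.  -227.7]
R near [ 669.5 -223.4]
far R [655.8 255.4]
far L [530.7 254.1]
dish [ 571.6 -122.7]
dish [ 639.6 -119.2]
dish [ 641.  -207.3]
dish [ 574.5 -211.9]
clip ((132.94219970703125, 257.624267578125), (7.146687984466553, 26.914121627807617), 81.25383758544922) ((467.4860534667969, 406.2515563964844), (16.282230377197266, 60.42620849609375), 9.988860130310059)
clip scene ((366.5337219238281, 184.1460723876953), (4.239991664886475, 13.03797435760498), 32.00538635253906) ((471.5833435058594, 396.94940185546875), (14.23314094543457, 73.65453338623047), 8.32676887512207)
```

Run:
```python
from m import *
def S(x,y): return (145+(x+.5)/3-.5,245+(y-330+.5)/3-.5)
u=(390+419/6.5-.5,285+156/6.5-.5)
print("scrub",*tri(t,u,s,S(152,384)),t.plane(*u,118))
# brush top triangulate crown ends? use centroid of brown
brown=cv2.inRange(ht,(2,110,40),(16,255,255)); c=big(brown,(255,255,350,310)); print("brush",cv2.minAreaRect(c))
print(Rm(readout.read_state()["eef_rot"]).round(3))
goto((350.8,288.4,180),0)
goto((350.8,288.4,180),np.pi/2)
```

```text
scrub [ 372.04137641 -286.04578317  113.37442887] 0.6594988200975517 [ 372.39616251 -284.60783622  118.        ]
brush ((302.5, 282.5), (21.0, 69.0), 90.0)
[[-0.     0.408 -0.913]
 [ 0.    -0.913 -0.408]
 [-1.    -0.     0.   ]]
eef [ 224.2 -502.2  205.4] q6 [-1.22  0.3   1.52 -0.    1.32 -0.07] turn [-1.1509 -0.      0.    ] shift m [ 0.0255 -0.6703 -0.4379] n 0.801
eef [ 224.2 -502.2  205.4] q6 [-1.22  0.3   1.52 -0.    1.32 -0.07] turn [0.4199 0.     0.    ] shift m [ 0.0255 -0.6703 -0.4379] n 0.801
```

>>> {"method": "apply_moves", "body": {"plan": [-0.18,0,0,0,0,0,100,-0.18,0,0,0,0,0,100,-0.18,0,0,0,0,0,100,-0.18,0,0,0,0,0,100,-0.18,0,0,0,0,0,100], "force": 15}}

```text
clock: 1.27
eef_pos: [224.2, -502.2, 205.5]
eef_rot: [1.915, 1.571, 0.099]
wrist_force: [0.1, -0.6, 0.5]
finger_gap: 94.0
```

>>> {"method": "apply_moves", "body": {"plan": [-0.18,0,0,0,0,0,100,-0.071,0,0,0,0,0,100,0,0,0,-0.02,0.05,-0.03,100,0,0,0,-0.02,0.05,-0.03,100,0,0,0,0,0.03,-0.04,100]}}

```text
clock: 1.9
eef_pos: [356.1, -401.5, 246.7]
eef_rot: [0.726, 1.568, -0.844]
wrist_force: [0.3, -1.1, -0.2]
finger_gap: 94.0
```

Run:
```python
from m import *
w=Cam("wrist"); cv2.imwrite("pics/w1.png",w.img); print(w.p)
for n,P in (("scrub top",(372,-285,118)),("dish c",(604,-159,26)),("pump",(596,203,138)),("tumb",(480,-430,105))): print(n,w.proj(P).round(1))
```

```text
[ 356.40820022 -332.19878152  424.93906121]
scrub top [343.1 101.4]
dish c [529.5  29.5]
pump [ 512.4 -212.3]
tumb [454.9 267.7]
```

View pics/w1.png

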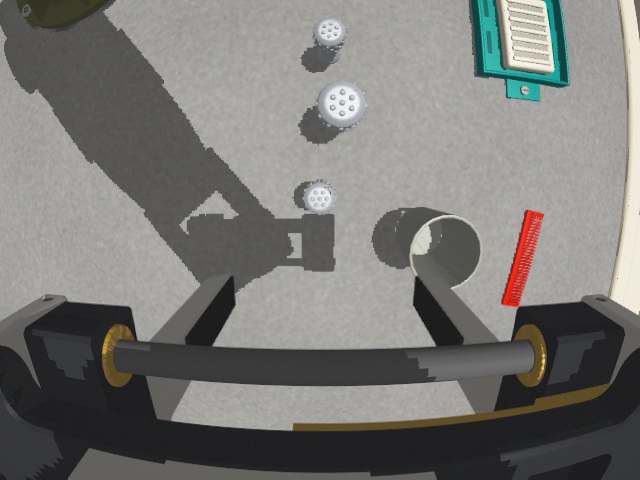

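The wrist view shows the big scrubber at (341,103), predicted (343,101), and the dish centre near (528,33), predicted (529,29). The top-camera fixes hold to about 3 mm, so I go on to the cup.

>>> {"method": "apply_moves", "body": {"plan": [0,0,0,0,0.02,-0.06,100,0,0,0,0,0.024,-0.06,100,0,0,0,0,0,-0.06,100,0,0,0,0,0,-0.06,100,0,0,0,0,0,-0.06,100]}}

```text
clock: 2.68
eef_pos: [396.7, -104.1, 245.5]
eef_rot: [0.888, 1.57, -0.684]
wrist_force: [0.7, -0.2, 1.1]
finger_gap: 93.9
```

>>> {"method": "apply_moves", "body": {"plan": [0,0,0,0,0,-0.06,100,0,0,0,0,0,-0.06,100,0,0,0,0,0,-0.06,100,0,0,0,0,0,-0.06,100,0,0,0,0,0,-0.06,100]}}

```text
clock: 3.3
eef_pos: [397.4, 196.3, 245.7]
eef_rot: [1.571, 1.57, -0.001]
wrist_force: [1.3, -0.7, 0.3]
finger_gap: 93.8
```

Run:
```python
from m import *
w=Cam("wrist"); cv2.imwrite("pics/w2.png",w.img); print(w.p)
for n,P in (("cup rim",(350.8,288.4,70)),("brush",(420,20.5,43)),("pump",(596,203,138)),("clip",(467.5,406,8)),("caddy far corners",(535,265,20)),("",(655,269,20))): print(n,w.proj(P).round(1))
goto((350.5,287,120),0)
```

```text
[396.99406927 265.56485917 424.1984717 ]
cup rim [275.5 134.6]
brush [342.5 370.4]
pump [545.7 239.9]
clip [387.1  39.2]
caddy far corners [447.6 162.3]
 [537.2 165.8]
eef [397.1 196.3 245.1] q6 [ 0.38  0.03  1.75 -0.    1.37  0.37] turn [0.0031 0.0004 0.0007] shift m [ 0.1251 -0.0462 -0.0909] n 0.161
```

View pics/w2.png

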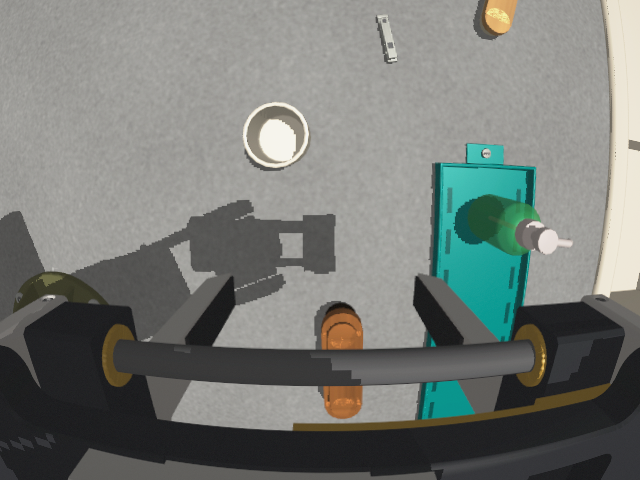

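Observed wrist pixels, with predictions in brackets:
- cup rim (276,134.5) [(275.5,134.6)]
- pump head (545,241) [(546,240)]
- clipper (387,38) [(387,39)]
- caddy far corners about (437,164) and (536,167)

I refine with top+wrist triangulation.

Run:
```python
from m import *
w=Cam("wrist")
print("cup",*tri(t,(173.9,311.9),w,(276,134.7)))
print("pump",*tri(t,(212.2,190.9),w,(545,241)))
h=hs(w); teal=cv2.inRange(h,(78,80,25),(98,255,255)); 
n,l,st,_=cv2.connectedComponentsWithStats(teal)
# left outer edge and right outer edge pts by row
L=[];Rr=[]
for v in range(180,300,8):
    x=np.where(teal[v,410:600])[0]+410
    if len(x): L.append(w.plane(x.min()-.5,v,20)[:2]); 
for v in list(range(172,186,3))+list(range(280,300,5)):
    x=np.where(teal[v,410:600])[0]+410
    if len(x): Rr.append(w.plane(x.max()+.5,v,20)[:2])
print("L",np.array(L).round(1).tolist()); print("R",np.array(Rr).round(1).tolist())
for u in (450,470,510,525):
    y=np.where(teal[155:200,u])[0]+155; print("end",u,y.min(),w.plane(u,y.min()-.5,20)[:2].round(1))
# bottle base? green body shadow; clipper
g=cv2.cvtColor(w.img,cv2.COLOR_BGR2GRAY); m=(g>150).astype(np.uint8)*255; cc=big(m,(370,8,402,66)); print("clip",rect(w,cc,6),cv2.minAreaRect(cc))
cv2.imwrite("pics/w2c.png",np.hstack([cv2.resize(w.img[0:80,350:430],None,fx=5,fy=5,interpolation=2),cv2.resize(w.img[160:240,450:530],None,fx=5,fy=5,interpolation=2)]))
```

```text
cup [352.65970636 283.77282618  83.7274848 ] 2.843071505026186
pump [593.28645257 200.00421322 145.29554878] 5.1345017515296325
L [[521.0, 239.4], [521.3, 230.4], [520.5, 221.4], [520.9, 212.3], [521.4, 203.2], [521.9, 194.0], [522.4, 184.8], [523.0, 175.4], [522.4, 166.0], [523.1, 156.5], [523.9, 146.9], [523.4, 137.2], [528.0, 127.2], [544.2, 116.9], [554.4, 106.3]]
R [[653.8, 255.8], [654.1, 252.1], [652.8, 248.3], [653.1, 244.7], [653.3, 241.0], [656.9, 118.8], [658.1, 111.9], [657.8, 105.1], [657.5, 98.2]]
end 450 159 [538.7 264.4]
end 470 155 [563.2 270.4]
end 510 161 [616.2 266.9]
end 525 162 [637.6 267.3]
clip ((467.97332763671875, 406.43487548828125), (75.20818328857422, 36.38869857788086), 88.82369232177734) ((385.5, 36.5), (57.0, 31.0), 90.0)
```

View pics/w2c.png

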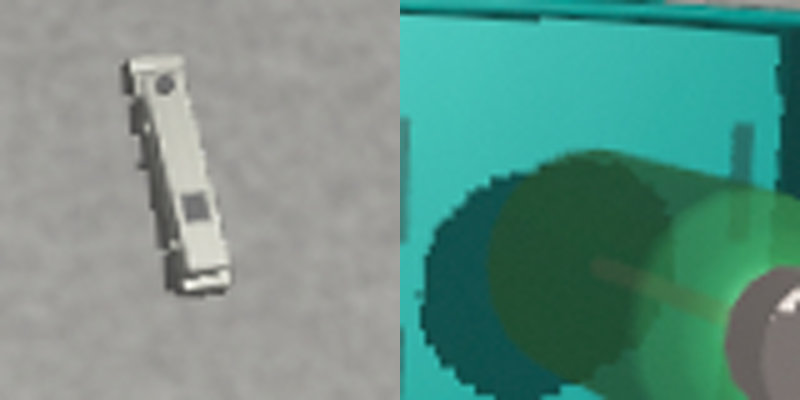

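>>> {"method": "apply_moves", "body": {"plan": [0,0,0,0.02,-0.023,-0.046,100,0,0,0,0.02,-0.023,-0.045,100,0,0,0,0.03,0,0,100,0,0,0,0.03,0,0,100,0,0,0,0.03,0,0,100]}}

```text
clock: 4.22
eef_pos: [351.9, 284.7, 114.8]
eef_rot: [2.0, 1.57, 0.427]
wrist_force: [0.6, 1.2, -0.3]
finger_gap: 93.9
```

Run:
```python
from m import *
goto((351,288,27),0)
```

```text
eef [350.8 284.  113.3] q6 [ 0.6   0.19  1.89 -0.    1.07  0.6 ] turn [-0.0023  0.0026  0.0036] shift m [ 0.0863  0.0005 -0.0042] n 0.086
```

>>> {"method": "apply_moves", "body": {"plan": [0,0,0,0.03,0,-0.004,100,0,0,0,0.03,0,0,100,0,0,0,0.024,0,0,100,0,0,0,0,0,0,65,0,0,0,0,0,0,50], "force": 15}}

```text
clock: 4.95
eef_pos: [352.1, 290.2, 33.0]
eef_rot: [2.182, 1.569, 0.61]
wrist_force: [-0.7, 0.8, 0.2]
finger_gap: 77.3
```

>>> {"method": "apply_moves", "body": {"plan": [0,0,0,0,0,0,50,0,0,0,0,0,0,50,0,0,0,0,0,0,50,0,0,0,0,0,0,50]}}

```text
clock: 5.45
eef_pos: [351.6, 290.3, 32.4]
eef_rot: [2.077, 1.569, 0.506]
wrist_force: [-1.2, -2.4, 8.0]
finger_gap: 62.5
```

Gripped at a gap of 62.5 mm. I lift, then check.

>>> {"method": "apply_moves", "body": {"plan": [0,0,0,-0.005,0,0,50,0,0,0,-0.03,0,0,50,0,0,0,-0.05,0,0,50,0,0,0,-0.05,0,0,50,0,0,0,0,0,0,50]}}

```text
clock: 6.08
eef_pos: [352.3, 290.9, 169.9]
eef_rot: [2.187, 1.564, 0.616]
wrist_force: [0.4, 0.7, -2.8]
finger_gap: 62.3
```

Run:
```python
from m import *
w=Cam("wrist"); s=Cam("scene"); cv2.imwrite("pics/w3.png",np.hstack([cv2.resize(w.img,(400,300)),cv2.resize(s.img,(400,300))]))
t_=Cam("top")
print(readout.read_state()["finger_gap"],readout.read_state()["wrist_force"])
u=(486.4,213.3)
goto((593.3,117,150),0.0)
```

```text
62.011631430410965 [-0.62729698 -1.16672042 -2.03521864]
eef [350.6 289.7 165.1] q6 [0.61 0.13 1.83 0.   1.19 0.61] turn [-0.      0.0015  0.0021] shift m [0.0148 0.2427 0.1727] n 0.298
```

View pics/w3.png

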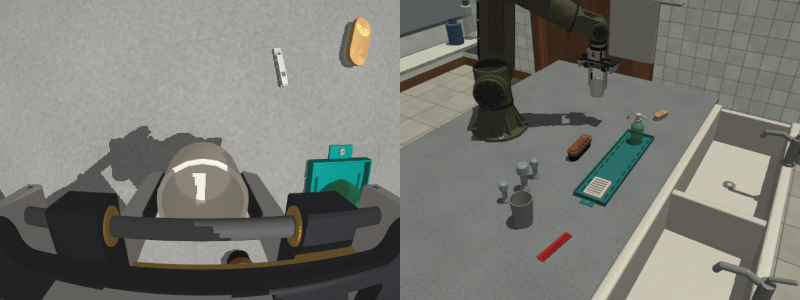

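>>> {"method": "apply_moves", "body": {"plan": [0,0,0,0,0,0.058,50,0,0,0,0,0,0.058,50,0,0,0,0,0.02,0.056,50,0,0,0,0,0.055,0,50,0,0,0,0,0.055,0,50]}}

```text
clock: 6.95
eef_pos: [482.5, 117.1, 165.7]
eef_rot: [-1.5, 1.57, -3.072]
wrist_force: [0.0, 1.6, -0.7]
finger_gap: 62.2
```

>>> {"method": "apply_moves", "body": {"plan": [0,0,0,0,0.055,0,50,0,0,0,0,0.055,0,50,0,0,0,0,0,0,50,0,0,0,0,0,0,50]}}

```text
clock: 7.45
eef_pos: [590.3, 118.0, 165.1]
eef_rot: [-1.446, 1.568, -3.017]
wrist_force: [0.1, -0.4, -0.5]
finger_gap: 62.4
```

Run:
```python
from m import *
w=Cam("wrist"); cv2.imwrite("pics/w4.png",w.img); print(w.p)
p=w.p.copy(); w.p=np.array([396.99,265.56,424.2]); print("bottle base",w.plane(486.4,213.3,6)); w.p=p
for n,P in (("pump",(596.7,203.6,138)),("bottle base",(592,202,6)),("rimR y150",(656.4,150,20)),("rimL",(528.4,150,20))): print(n,w.proj(P).round(1))
goto((593.3,117,60),0.0)
```

```text
[590.59760409 185.40909547 345.48433235]
bottle base [593.80344175 205.42535818   6.        ]
pump [335.3 125.5]
bottle base [325.8 139.8]
rimR y150 [398.1 198.9]
rimL [254.2 198.7]
eef [590.4 118.2 166.8] q6 [ 0.14  0.45  1.41 -0.    1.28  0.14] turn [ 0.0003 -0.     -0.0001] shift m [0.1068 0.0029 0.0012] n 0.107
```

View pics/w4.png

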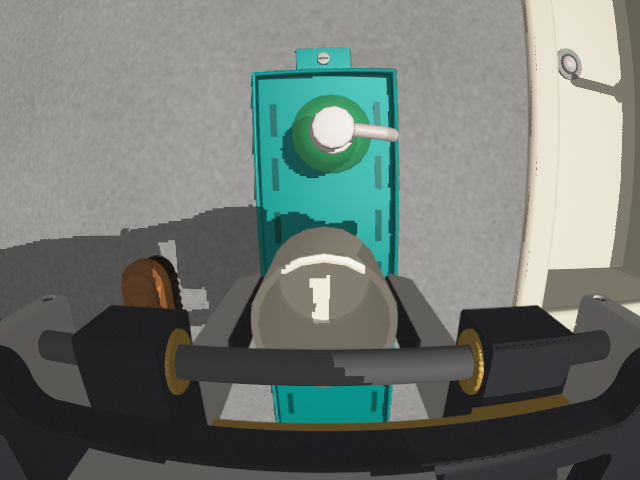

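The pump head is at (333,127), predicted (335,125). The rim walls are at u≈257 and 398 around row 199, and the cup sits centred between them. I lower it now, slowing near the floor.

>>> {"method": "apply_moves", "body": {"plan": [0,0,0,0.04,0.003,-0.002,50,0,0,0,0.04,0,0,50,0,0,0,0.025,0,0,50,0,0,0,0.008,0,0,50,0,0,0,0,0,0,50]}}

```text
clock: 8.22
eef_pos: [594.2, 120.2, 54.2]
eef_rot: [1.711, 1.57, 0.14]
wrist_force: [1.2, 0.4, -0.9]
finger_gap: 62.8
```

Run:
```python
from m import *
w=Cam("wrist"); cv2.imwrite("pics/w5.png",w.img)
for i in range(1): print(readout.read_state())
```

```text
{'clock': 8.375, 'joints': array([1.39081885e-01, 5.79124037e-01, 1.49251841e+00, 2.95597127e-06,
       1.06789658e+00, 1.39038909e-01]), 'qd': array([ 8.10120563e-04,  4.24126844e-03,  7.79923855e-05, -2.13771501e-03,
       -2.16933482e-03,  5.76017598e-04]), 'effort': array([ 1.85612269e-02, -6.47070765e+01, -3.14363694e+01,  6.39815885e-02,
        1.07635048e-02,  2.52413756e-04]), 'eef_pos': array([594.69219683, 120.20595906,  54.84486548]), 'eef_rot': array([1.71109783, 1.5687427 , 0.14034306]), 'wrist_force': array([-0.2399253 ,  0.90809166, -0.92711647]), 'moment': array([ 0.01278969, -0.11192479, -0.01343283]), 'finger_gap': 62.39166420637884}
```

View pics/w5.png

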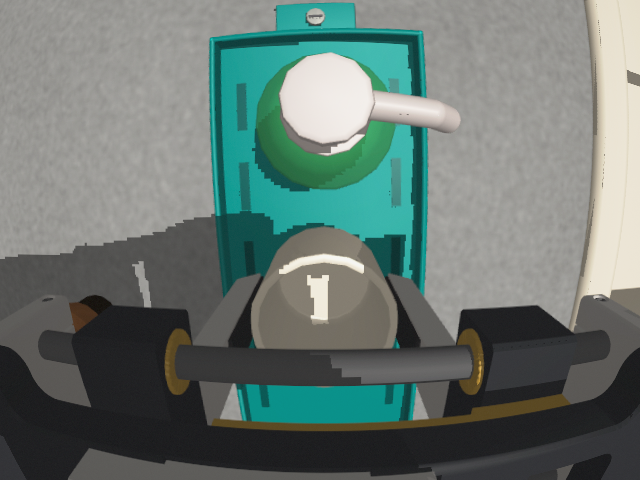

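>>> {"method": "apply_moves", "body": {"plan": [0,0,0,0.005,0,0,50,0,0,0,0.005,0,0,50,0,0,0,0.003,0,0,50,0,0,0,0.001,0,0,50,0,0,0,0.001,0,0,50]}}

```text
clock: 9.0
eef_pos: [594.2, 120.1, 38.5]
eef_rot: [1.511, 1.571, -0.06]
wrist_force: [-4.3, -0.2, 10.7]
finger_gap: 62.3
```

>>> {"method": "apply_moves", "body": {"plan": [0,0,0,0.001,0,0,50,0,0,0,0,0,0,50]}}

```text
clock: 9.25
eef_pos: [594.2, 120.1, 38.5]
eef_rot: [1.619, 1.57, 0.049]
wrist_force: [-5.6, -1.1, 8.4]
finger_gap: 62.2
```

Force z is +10 N, so the cup is on the floor. I release to about 80% and rise.

>>> {"method": "apply_moves", "body": {"plan": [0,0,0,0,0,0,70,0,0,0,0,0,0,85,0,0,0,0,0,0,90,0,0,0,0,0,0,90,0,0,0,-0.01,0,0,90]}}

```text
clock: 9.88
eef_pos: [593.7, 120.0, 47.2]
eef_rot: [-1.454, 1.569, -3.024]
wrist_force: [-0.3, -0.2, 0.7]
finger_gap: 84.7
```

>>> {"method": "apply_moves", "body": {"plan": [0,0,0,-0.03,0,0,90,0,0,0,-0.05,0,0,100,0,0,0,-0.05,0,0,100,0,0,0,0,-0.05,0.05,100,0,0,0,0,-0.05,0.05,100]}}

```text
clock: 10.5
eef_pos: [504.7, 30.9, 178.4]
eef_rot: [1.478, 1.569, -0.092]
wrist_force: [-0.7, -1.8, 1.0]
finger_gap: 94.0
```

Run:
```python
from m import *
t=Cam("top"); w=Cam("wrist"); cv2.imwrite("pics/w6.png",np.hstack([cv2.resize(w.img,(400,300)),cv2.resize(t.img,(400,300))]))
cv2.imwrite("pics/w6f.png",w.img)
for P in ((593.5,118,76),(420,20.5,43),(412,20.5,43)): print(w.proj(P))
goto((420,20,60),0.03)
```

```text
[438.16978277 134.42552931]
[228.46256236 247.44391891]
[219.92935798 247.45475786]
eef [505.9  31.3 178.7] q6 [-0.01  0.23  1.68  0.    1.24 -0.01] turn [-0.0313 -0.     -0.0019] shift m [ 0.1185 -0.0861  0.0114] n 0.147
```

View pics/w6f.png

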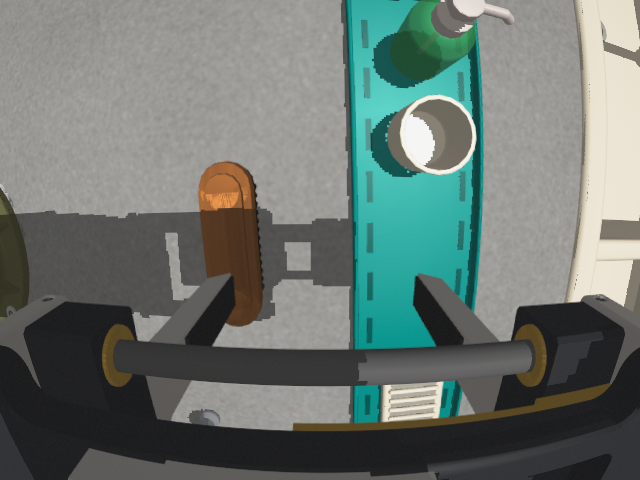

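The cup stands at wrist pixel (438,134.5), exactly where predicted. The brush outline is centred near (230,244). I measure its axis.

Run:
```python
from m import *
w=Cam("wrist"); h=hs(w); m=cv2.inRange(h,(2,110,25),(18,255,255)); c=big(m,(185,150,280,335)); print(rect(w,c,43),cv2.boundingRect(c))
# two-place height check: top vs wrist, far end of the brush
brown=cv2.inRange(ht,(2,110,40),(16,255,255)); ct=big(brown,(255,255,350,310)); print("top",rect(t,ct,43),cv2.boundingRect(ct))
u=ct[:,0][ct[:,0,0].argmin()]; print(u)
L=[];Rr=[]
for v in range(185,270,5):
    x=np.where(m[v,185:280])[0]+185; L.append(w.plane(x.min()-.5,v,35)[:2]); Rr.append(w.plane(x.max()+.5,v,35)[:2])
for E in (L,Rr):
    E=np.array(E); print(E[0],E[-1],np.polyfit(E[:,1],E[:,0],1))
```

```text
((422.28900146484375, 20.24921417236328), (52.30513000488281, 152.16233825683594), 2.2375266551971436) (197, 164, 64, 164)
top ((431.49072265625, -27.292360305786133), (6.101733207702637, 1.5288113355636597), 46.248287200927734) (324, 276, 3, 3)
[324 276]
[393.25292937  77.96145554] [394.1402659    3.25054339] [-2.82962048e-02  3.93867731e+02]
[443.46946031  76.54471203] [447.21030588   3.74905026] [-4.72706519e-02  4.47249208e+02]
```

>>> {"method": "apply_moves", "body": {"plan": [-0.035,0,0,0,-0.043,0.005,100,0,0,0,0,-0.042,0.005,100,0,0,0,0.055,0,0,100,0,0,0,0.05,0,0,100,0,0,0,0,0,0,100]}}

```text
clock: 11.48
eef_pos: [419.7, 20.8, 70.4]
eef_rot: [-1.65, 1.565, 3.098]
wrist_force: [0.4, -0.1, 0.9]
finger_gap: 94.1
```

Run:
```python
from m import *
w=Cam("wrist"); cv2.imwrite("pics/w7.png",w.img)
goto((421,21,18),0.035)
```

```text
eef [422.2  20.5  74.1] q6 [-0.04  0.19  2.    0.    0.95 -0.07] turn [ 0.0005  0.0001 -0.002 ] shift m [ 0.0561 -0.0013 -0.0006] n 0.056
```

View pics/w7.png

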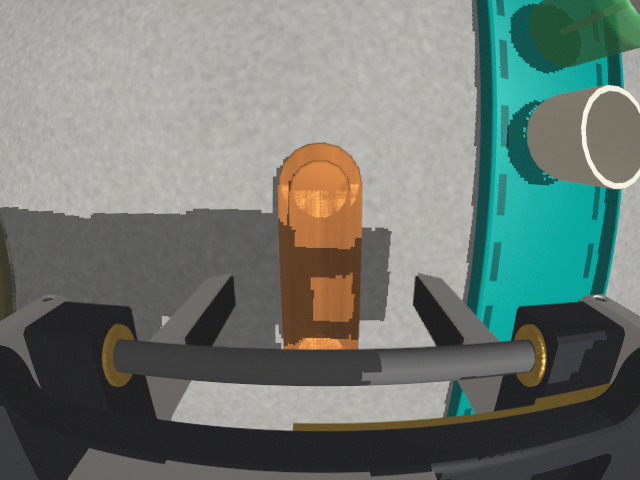

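The brush (278–362 px wide at u≈320) is centred and parallel between the fingers at 235 and 415. I go down and grip.

>>> {"method": "apply_moves", "body": {"plan": [0,0,0,0.03,-0.001,0,100,0,0,0,0.022,0,0,100,0,0,0,0.002,0,0,75,0,0,0,0,0,0,45,0,0,0,0,0,0,35], "force": 15}}

```text
clock: 12.25
eef_pos: [420.7, 20.2, 19.6]
eef_rot: [1.498, 1.569, -0.038]
wrist_force: [0.4, 0.1, -0.4]
finger_gap: 67.5
```

>>> {"method": "apply_moves", "body": {"plan": [0,0,0,0,0,0,35,0,0,0,0,0,0,35,0,0,0,0,0,0,35,0,0,0,0,0,0,35]}}

```text
clock: 12.75
eef_pos: [420.1, 20.2, 18.7]
eef_rot: [1.465, 1.571, -0.071]
wrist_force: [-1.7, -0.2, 6.5]
finger_gap: 47.9
```

>>> {"method": "apply_moves", "body": {"plan": [0,0,0,-0.03,0,0,35,0,0,0,-0.05,0,0,35,0,0,0,0,0.058,0.016,35,0,0,0,0,0.059,0.017,35,0,0,0,0,0.059,0,35]}}

```text
clock: 13.38
eef_pos: [598.7, -7.7, 98.4]
eef_rot: [0.447, 1.571, -1.09]
wrist_force: [0.5, -0.0, -0.7]
finger_gap: 48.0
```

Run:
```python
from m import *
w=Cam("wrist"); cv2.imwrite("pics/w8.png",w.img); print(readout.read_state()["finger_gap"])
for P in ((593.5,118,76),): print(w.proj(P))
goto((597,-12.5,25),0.03)
```

```text
47.84043160404672
[319.05109246  53.28992124]
eef [597.8  -6.7  96.6] q6 [-0.07  0.51  1.49  0.    1.14 -0.11] turn [ 0.005  -0.0002  0.0021] shift m [ 0.0716 -0.0009  0.0058] n 0.072
```

View pics/w8.png

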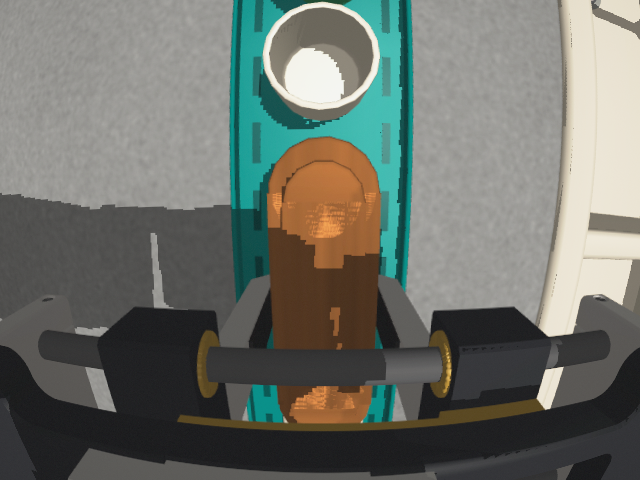

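Brush held straight over the caddy (u 270–380, caddy walls at 234/408). I lower it.

>>> {"method": "apply_moves", "body": {"plan": [0,0,0,0.03,-0.001,0.006,35,0,0,0,0.025,0,0,35,0,0,0,0.01,0,0,35,0,0,0,0.003,0,0,35,0,0,0,0.002,0,0,35]}}

```text
clock: 14.15
eef_pos: [596.5, -12.6, 29.3]
eef_rot: [1.443, 1.569, -0.093]
wrist_force: [-0.7, -0.5, -2.4]
finger_gap: 48.0
```

>>> {"method": "apply_moves", "body": {"plan": [0,0,0,0.001,0,0,35,0,0,0,0,0,0,35]}}

```text
clock: 14.4
eef_pos: [596.4, -12.7, 27.8]
eef_rot: [1.504, 1.57, -0.032]
wrist_force: [-0.5, -0.1, -2.8]
finger_gap: 48.0
```

>>> {"method": "apply_moves", "body": {"plan": [0,0,0,0.0015,0,0,35,0,0,0,0.001,0,0,35,0,0,0,0,0,0,35]}}

```text
clock: 14.78
eef_pos: [596.2, -12.7, 24.9]
eef_rot: [-1.55, 1.571, -3.086]
wrist_force: [0.0, -0.8, -2.1]
finger_gap: 47.7
```

>>> {"method": "apply_moves", "body": {"plan": [0,0,0,0.001,0,0,35,0,0,0,0,0,0,35]}}

```text
clock: 15.02
eef_pos: [596.3, -12.7, 24.8]
eef_rot: [1.203, 1.571, -0.333]
wrist_force: [-4.5, 0.8, 7.8]
finger_gap: 47.6
```

>>> {"method": "apply_moves", "body": {"plan": [0,0,0,0.001,0,0,35,0,0,0,0,0,0,35]}}

```text
clock: 15.28
eef_pos: [596.3, -12.7, 24.6]
eef_rot: [1.002, 1.571, -0.534]
wrist_force: [-9.8, 0.8, 17.7]
finger_gap: 47.8
```

Contact. I release and rise.

>>> {"method": "apply_moves", "body": {"plan": [0,0,0,-0.0015,0,0,55,0,0,0,0,0,0,75,0,0,0,0,0,0,75,0,0,0,0,0,0,75,0,0,0,-0.02,0,0,75]}}

```text
clock: 15.9
eef_pos: [595.4, -12.6, 43.9]
eef_rot: [-1.689, 1.568, 3.059]
wrist_force: [-0.5, -0.5, 0.4]
finger_gap: 70.0
```

>>> {"method": "apply_moves", "body": {"plan": [0,0,0,-0.05,0,0,100,0,0,0,-0.06,0,0,100,0,0,0,-0.06,0,0,100,0,0,0,-0.04,-0.04,0.04,100,0,0,0,0,-0.06,0.04,100]}}

```text
clock: 16.52
eef_pos: [510.6, -87.3, 254.5]
eef_rot: [1.281, 1.565, -0.254]
wrist_force: [0.5, -1.2, -0.3]
finger_gap: 93.8
```

Run:
```python
from m import *
t=Cam("top"); w=Cam("wrist"); cv2.imwrite("pics/w9.png",w.img); cv2.imwrite("pics/t9.png",cv2.resize(t.img[160:350,100:520],None,fx=1.9,fy=1.9,interpolation=2))
goto((372,-286,215),0)
```

```text
eef [510.4 -86.8 252.2] q6 [-0.24  0.19  1.54  0.    1.4  -0.27] turn [ 0.0336  0.0005 -0.0023] shift m [ 0.037  -0.1451  0.1944] n 0.245
```

View pics/w9.png

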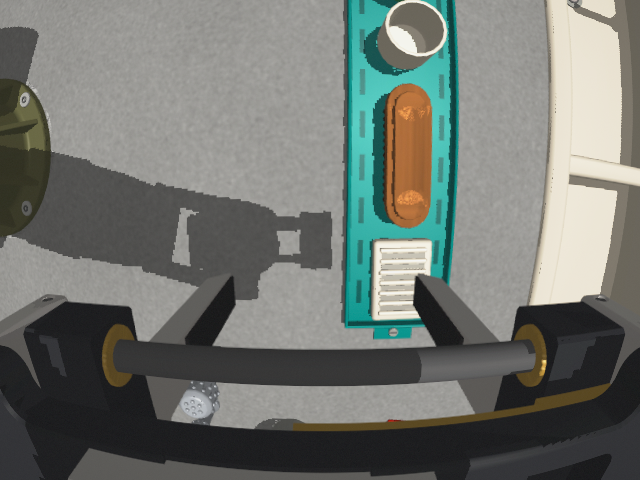

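View pics/t9.png

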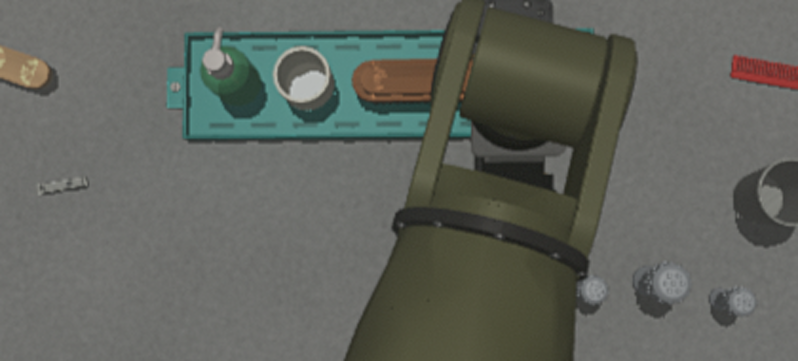

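The cup (413,28), brush (410,155) and dish (402,278) are in line in the caddy with visible gaps. I go on to the big scrubber.

>>> {"method": "apply_moves", "body": {"plan": [0.034,0,0,0,-0.035,0.04,100,0,0,0,0,-0.037,0.045,100,0,0,0,0,-0.037,0.045,100,0,0,0,0,-0.037,0.045,100,0,0,0,0.03,0,0.02,100]}}

```text
clock: 17.35
eef_pos: [366.2, -285.1, 222.5]
eef_rot: [0.814, 1.566, -0.758]
wrist_force: [0.7, -0.3, -0.5]
finger_gap: 94.2
```

Run:
```python
from m import *
w=Cam("wrist"); cv2.imwrite("pics/w10.png",w.img)
goto((372,-285.5,215),0); print(w.proj((372,-285,118)))
```

```text
eef [ 366.5 -282.6  220.1] q6 [-0.74  0.09  1.73  0.    1.32 -0.74] turn [ 0.0005 -0.0017  0.0016] shift m [0.0051 0.0055 0.0029] n 0.008
[331.9278055  247.99380179]
```

View pics/w10.png

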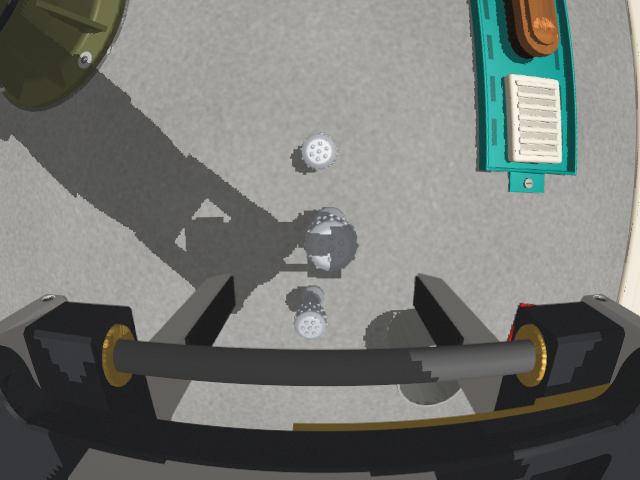

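The big scrubber's head is at (331,244), predicted (332,248). Shift x by +5 mm and descend to TCP z of about 75.

>>> {"method": "apply_moves", "body": {"plan": [0,0,0,0.045,0.005,0.001,100,0,0,0,0.045,0,0,100,0,0,0,0.04,0,0,100,0,0,0,0.015,0,0,100,0,0,0,0,0,0,60], "force": 12}}

```text
clock: 18.12
eef_pos: [372.0, -283.4, 76.2]
eef_rot: [-2.78, 1.571, 1.934]
wrist_force: [0.2, 0.1, 1.1]
finger_gap: 86.9
```

>>> {"method": "apply_moves", "body": {"plan": [0,0,0,0,0,0,30,0,0,0,0,0,0,30,0,0,0,0,0,0,30,0,0,0,0,0,0,30,0,0,0,0,0,0,30]}}

```text
clock: 18.75
eef_pos: [371.2, -283.8, 75.7]
eef_rot: [0.796, 1.571, -0.774]
wrist_force: [-0.3, 1.3, 0.9]
finger_gap: 41.4
```

>>> {"method": "apply_moves", "body": {"plan": [0,0,0,-0.02,0,0,30,0,0,0,-0.055,0,0,30,0,0,0,-0.055,0,0,30,0,0,0,0,0,0,30]}}

```text
clock: 19.25
eef_pos: [372.3, -284.7, 209.1]
eef_rot: [0.845, 1.564, -0.725]
wrist_force: [-0.1, -0.2, -1.6]
finger_gap: 41.4
```

Run:
```python
from m import *
w=Cam("wrist"); cv2.imwrite("pics/w11.png",w.img); print(readout.read_state()["finger_gap"])
goto((593.5,119,206),0)
```

```text
41.375470798372056
eef [ 370.8 -283.4  204.3] q6 [-0.73  0.12  1.75  0.    1.28 -0.73] turn [ 0.0009 -0.0012  0.0013] shift m [-0.0015  0.223  -0.4022] n 0.46
```

View pics/w11.png

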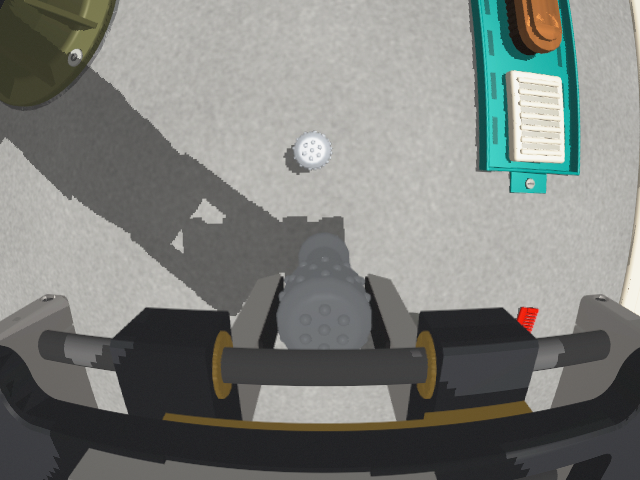

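The scrubber is held upright between the pads. I carry it over the cup.

>>> {"method": "apply_moves", "body": {"plan": [0,0,0,0,0.03,-0.045,30,0,0,0,0,0.03,-0.05,30,0,0,0,0,0.03,-0.05,30,0,0,0,0,0.03,-0.05,30,0,0,0,0,0.03,-0.05,30]}}

```text
clock: 20.02
eef_pos: [521.2, -36.7, 203.8]
eef_rot: [-1.692, 1.568, 3.021]
wrist_force: [0.1, 0.2, -0.9]
finger_gap: 41.3
```

>>> {"method": "apply_moves", "body": {"plan": [0,0,0,0,0.03,-0.05,30,0,0,0,0,0.03,-0.05,30,0,0,0,0,0.012,-0.05,30,0,0,0,0,0,-0.006,30,0,0,0,0,0,0,30]}}

```text
clock: 20.65
eef_pos: [592.3, 117.3, 204.0]
eef_rot: [-1.362, 1.568, -2.931]
wrist_force: [0.0, 0.3, -0.8]
finger_gap: 41.2
```

Run:
```python
from m import *
w=Cam("wrist"); s=Cam("scene"); cv2.imwrite("pics/w12.png",w.img); cv2.imwrite("pics/s12.png",cv2.resize(s.img[80:280,280:480],None,fx=3,fy=3,interpolation=2)); print(readout.read_state()["finger_gap"])
goto((593.5,119,206),0); print(w.proj((593.5,118,76)),w.proj((593.5,86,76)))
```

```text
41.29885193408231
eef [592.8 116.3 205.5] q6 [ 0.13  0.42  1.36 -0.    1.36  0.13] turn [-0.0005  0.0001  0.0001] shift m [-0.0005  0.0007 -0.0027] n 0.003
[324.99619968 235.81961706] [324.96609156 271.88376427]
```

View pics/w12.png

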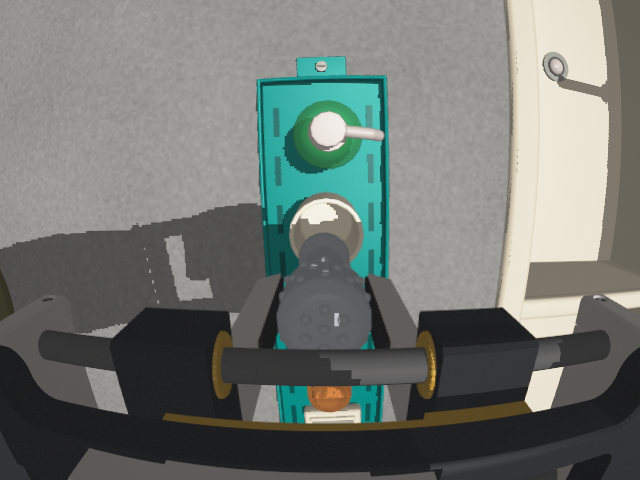

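View pics/s12.png

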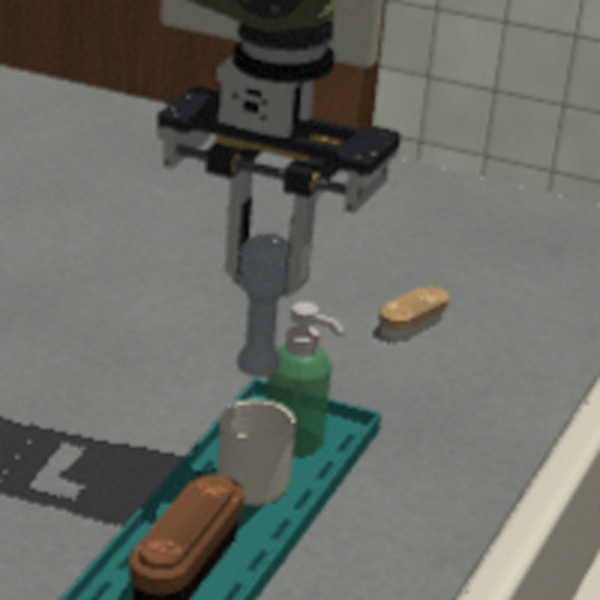

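Run:
```python
from m import *
w=Cam("wrist"); print("rim far",w.proj((593.5,150,76)),"L",w.proj((561.5,118,76)),"R",w.proj((625.5,118,76)))
cv2.imwrite("pics/w12c.png",cv2.resize(w.img[180:300,260:390],None,fx=5,fy=5,interpolation=2))
p=readout.read_state()["eef_pos"]; print("foot far edge exp",w.proj((p[0],p[1]+18,p[2]-76+3)), "foot sides",w.proj((p[0]-18,p[1],p[2]-73)),w.proj((p[0]+18,p[1],p[2]-73)))
```

```text
rim far [324.50956271 198.46001912] L [286.94055129 236.0106561 ] R [362.05075711 236.01119559]
foot far edge exp [323.66353997 229.3564928 ] foot sides [298.05449406 254.54237783] [349.28619927 254.54266504]
```

View pics/w12c.png

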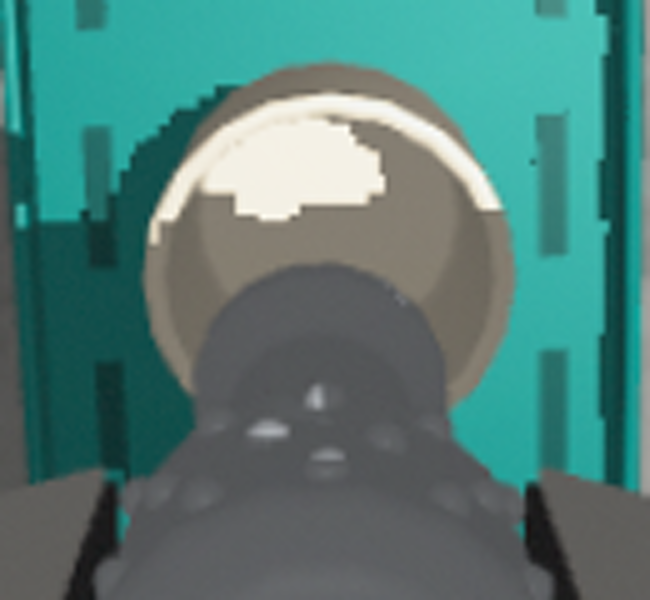

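The rim is centred at (325.6,236), as predicted. The foot is at (324,~257), about 2 mm toward −y. I correct +4 mm in y and lower.

>>> {"method": "apply_moves", "body": {"plan": [0,0,0,0.03,0.001,-0.004,30,0,0,0,0.03,0,0,30,0,0,0,0.025,0,0,30,0,0,0,0.02,0,0,30,0,0,0,0.005,0,0,30]}}

```text
clock: 21.62
eef_pos: [593.3, 121.1, 94.5]
eef_rot: [-1.447, 1.569, -3.018]
wrist_force: [1.1, 0.8, -0.7]
finger_gap: 41.5
```

>>> {"method": "apply_moves", "body": {"plan": [0,0,0,0.002,0,0,30,0,0,0,0.002,0,0,30,0,0,0,0,0,0,30]}}

```text
clock: 22.0
eef_pos: [594.0, 121.5, 92.0]
eef_rot: [1.713, 1.57, 0.144]
wrist_force: [0.0, 0.1, -1.4]
finger_gap: 41.4
```

>>> {"method": "apply_moves", "body": {"plan": [0,0,0,0.0015,0,0,30,0,0,0,0.001,0,0,30,0,0,0,0,0,0,30]}}

```text
clock: 22.38
eef_pos: [593.8, 121.5, 89.0]
eef_rot: [-1.431, 1.571, -3.001]
wrist_force: [-0.6, -0.1, -1.0]
finger_gap: 41.6
```

>>> {"method": "apply_moves", "body": {"plan": [0,0,0,0.001,0,0,30,0,0,0,0,0,0,30]}}

```text
clock: 22.62
eef_pos: [593.8, 121.5, 88.0]
eef_rot: [-1.628, 1.571, 3.086]
wrist_force: [0.2, -0.6, 0.3]
finger_gap: 41.4
```

>>> {"method": "apply_moves", "body": {"plan": [0,0,0,0.001,0,0,30,0,0,0,0,0,0,30]}}

```text
clock: 22.88
eef_pos: [594.0, 121.5, 87.7]
eef_rot: [1.792, 1.57, 0.222]
wrist_force: [-2.7, -0.8, 5.4]
finger_gap: 41.2
```

>>> {"method": "apply_moves", "body": {"plan": [0,0,0,-0.0005,0,0,50,0,0,0,0,0,0,70,0,0,0,0,0,0,90,0,0,0,0,0,0,100,0,0,0,-0.01,0,0,100]}}

```text
clock: 23.5
eef_pos: [593.4, 121.4, 97.2]
eef_rot: [-1.452, 1.569, -3.021]
wrist_force: [0.2, 0.1, -0.1]
finger_gap: 83.5
```

>>> {"method": "apply_moves", "body": {"plan": [0,0,0,-0.04,0,0,100,0,0,0,-0.05,0,0,100,0,0,0,-0.04,0,0,100,0,0,0,-0.01,-0.05,0,100,0,0,0,0,-0.05,-0.05,100]}}

```text
clock: 24.12
eef_pos: [498.9, 164.6, 239.2]
eef_rot: [1.76, 1.568, 0.187]
wrist_force: [0.4, 1.5, 0.4]
finger_gap: 94.0
```

Run:
```python
from m import *
w=Cam("wrist"); s=Cam("scene"); cv2.imwrite("pics/w13.png",w.img); cv2.imwrite("pics/s13.png",cv2.resize(s.img[130:330,260:460],None,fx=3,fy=3,interpolation=2))
goto((467.5,406,206),0.17)
```

```text
eef [499.4 166.  238.6] q6 [ 0.25  0.22  1.54 -0.    1.38  0.25] turn [-1.675e-01 -1.000e-04 -1.700e-03] shift m [ 0.0327 -0.0314 -0.24  ] n 0.244
```

View pics/w13.png

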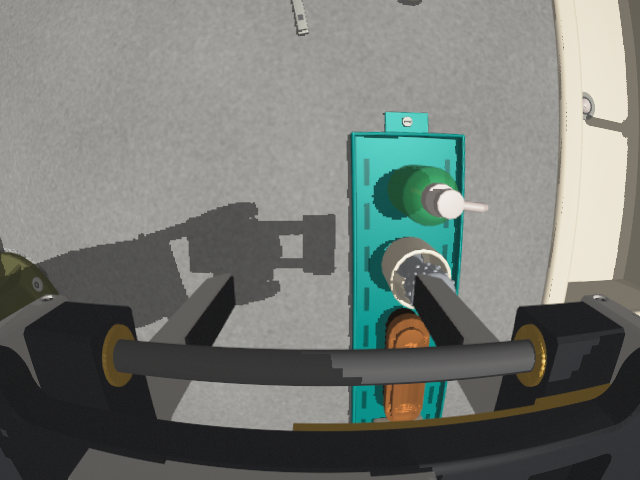

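View pics/s13.png

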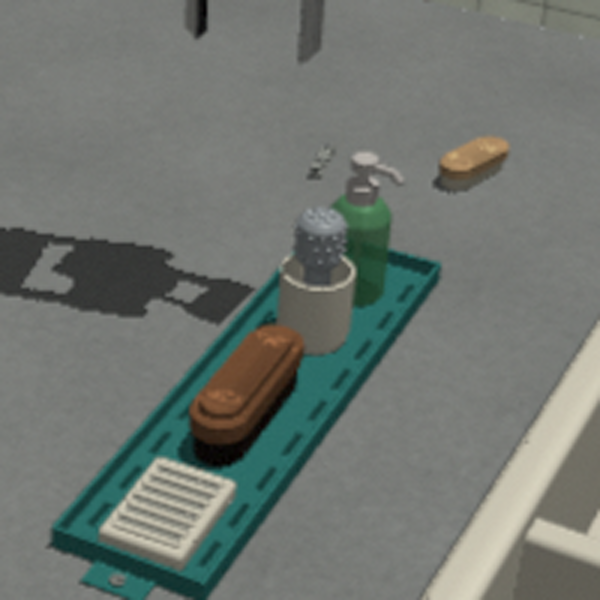

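The scene view shows the scrubber upright in the cup, head up, with the brush and dish in line. Next is the clipper: I go to a look-point just short of it.

>>> {"method": "apply_moves", "body": {"plan": [0,0,0,0,-0.015,-0.05,100,0,0,0,0,-0.016,-0.05,100,0,0,0,0.03,0,-0.05,100,0,0,0,0.04,0,-0.04,100,0,0,0,0,0,0,100]}}

```text
clock: 24.95
eef_pos: [467.8, 356.2, 163.8]
eef_rot: [-0.981, 1.565, -2.549]
wrist_force: [-0.0, -0.4, 0.6]
finger_gap: 93.8
```

Run:
```python
from m import *
w=Cam("wrist"); cv2.imwrite("pics/w14.png",w.img); print(w.proj((467.5,406,6)))
g=cv2.cvtColor(w.img,cv2.COLOR_BGR2GRAY)
u,v=w.proj((467.5,406,6)).astype(int)
cv2.imwrite("pics/w14c.png",cv2.resize(w.img[max(v-75,0):v+75,u-75:u+75],None,fx=4,fy=4,interpolation=2)); print(u,v)
goto((467.5,406,60),0.17)
```

```text
[321.90139631 175.50239333]
321 175
eef [469.5 354.8 168.5] q6 [ 0.58  0.42  1.45 -0.    1.27  0.59] turn [-0.1701 -0.0005 -0.0011] shift m [ 0.1086 -0.0021 -0.0512] n 0.12
```

View pics/w14c.png

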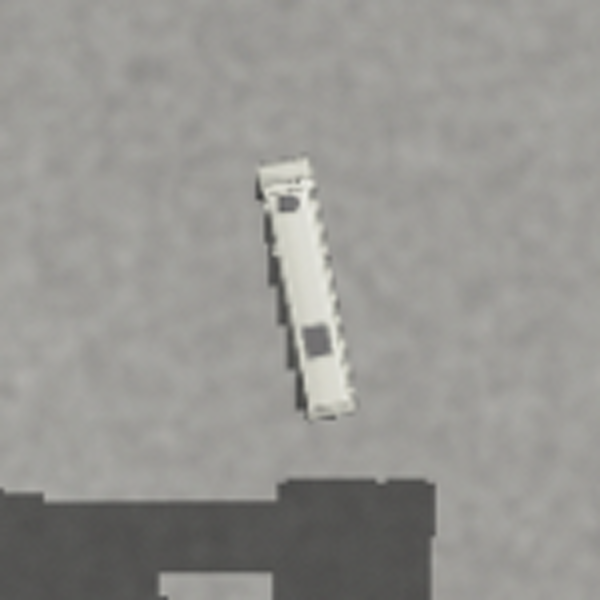

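The clipper runs from crop (285,165) to (330,415), so its centre is at wrist (322.8,172.5) and its yaw about +0.178. I move over it.

>>> {"method": "apply_moves", "body": {"plan": [-0.175,0,0,0,0,0,100,0,0,0,0.05,0.005,-0.026,70,0,0,0,0.05,0.005,-0.026,45,0,0,0,0,0,0,45,0,0,0,0,0,0,45], "force": 12}}

```text
clock: 25.72
eef_pos: [470.6, 408.0, 70.1]
eef_rot: [2.018, 1.568, 0.622]
wrist_force: [0.1, 0.1, 1.2]
finger_gap: 57.6
```

Run:
```python
from m import *
w=Cam("wrist"); cv2.imwrite("pics/w15.png",w.img); print(w.proj((467.5,406,6)))
goto((468,408,4),0.175)
```

```text
[318.23758506 260.50310936]
eef [470.4 408.2  70.1] q6 [ 0.66  0.59  1.43 -0.    1.11  0.48] turn [-0.     -0.0017 -0.0034] shift m [ 0.0661 -0.0026 -0.0001] n 0.066
```

View pics/w15.png

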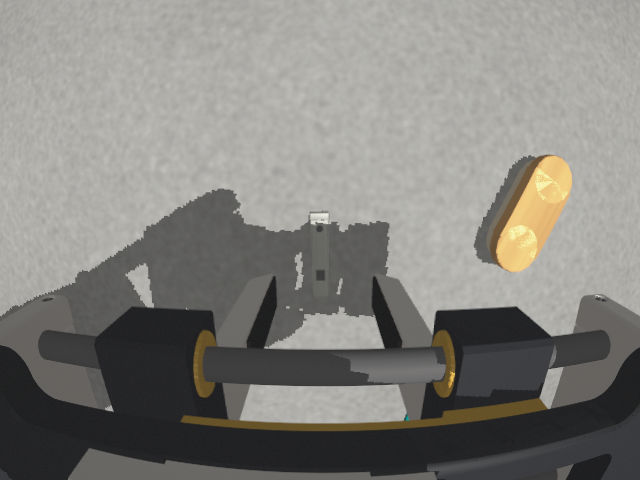

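The clipper is aligned with the jaw gap (u=319, v 212–297, gap middle 324). I shift −3 mm and descend.

>>> {"method": "apply_moves", "body": {"plan": [0,0,0,0.03,-0.003,-0.0015,45,0,0,0,0.025,0,0,45,0,0,0,0.008,0,0,45,0,0,0,0,0,0,45,0,0,0,0,0,0,45]}}

```text
clock: 26.5
eef_pos: [466.5, 409.8, 6.0]
eef_rot: [2.058, 1.569, 0.663]
wrist_force: [-0.8, -0.3, -0.0]
finger_gap: 42.4
```

Run:
```python
from m import *
goto((468,409.5,4),0.175); print(readout.read_state()["wrist_force"])
w=Cam("wrist"); cv2.imwrite("pics/w16.png",cv2.resize(w.img[180:360,220:430],None,fx=3,fy=3))
```

```text
eef [466.4 409.7   5.6] q6 [ 0.66  0.67  1.47 -0.    1.    0.49] turn [ 0.0009 -0.0008 -0.0014] shift m [0.0016 0.0016 0.0005] n 0.002
[ 0.42281349 -0.28291877  0.04352543]
```

View pics/w16.png

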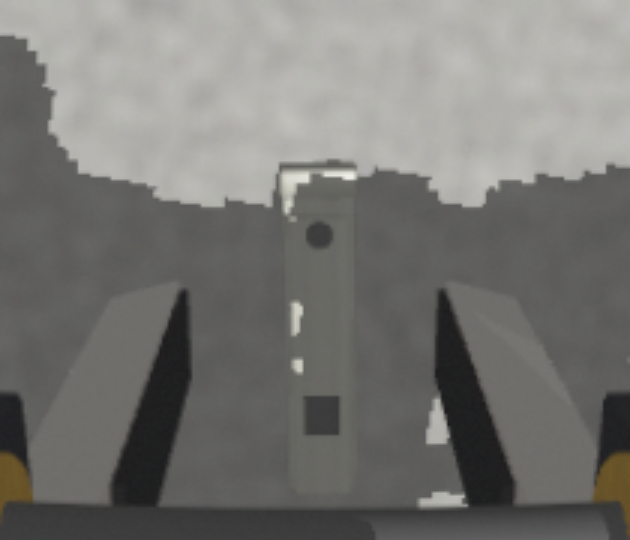

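Clipper between the fingers, a little left of centre; lower 2 mm and close.

>>> {"method": "apply_moves", "body": {"plan": [0,0,0,0.002,0.001,0,30,0,0,0,0,0,0,15,0,0,0,0,0,0,5,0,0,0,0,0,0,5,0,0,0,0,0,0,5], "force": 12}}

```text
clock: 27.28
eef_pos: [466.9, 409.6, 2.5]
eef_rot: [-1.435, 1.571, -2.83]
wrist_force: [-0.5, -0.4, -0.0]
finger_gap: 12.6
```

>>> {"method": "apply_moves", "body": {"plan": [0,0,0,0,0,0,5,0,0,0,0,0,0,5]}}

```text
clock: 27.52
eef_pos: [466.9, 409.6, 2.5]
eef_rot: [-1.083, 1.571, -2.478]
wrist_force: [-0.5, -0.9, -0.0]
finger_gap: 12.9
```

Run:
```python
from m import *
st=readout.read_state(); print(st["finger_gap"],st["wrist_force"],st["eef_pos"])
w=Cam("wrist"); p=st["eef_pos"]; print("tcp px",w.proj(p), "grip",w.proj(p+[0,0,9])); cv2.imwrite("pics/w17.png",cv2.resize(w.img[180:360,220:430],None,fx=3,fy=3))
```

```text
13.227017195027877 [0.49169606 0.49650664 0.47722488] [466.89750265 409.63542107   2.5596222 ]
tcp px [323.48074215 291.3557502 ] grip [323.45808944 297.78153999]
```

View pics/w17.png

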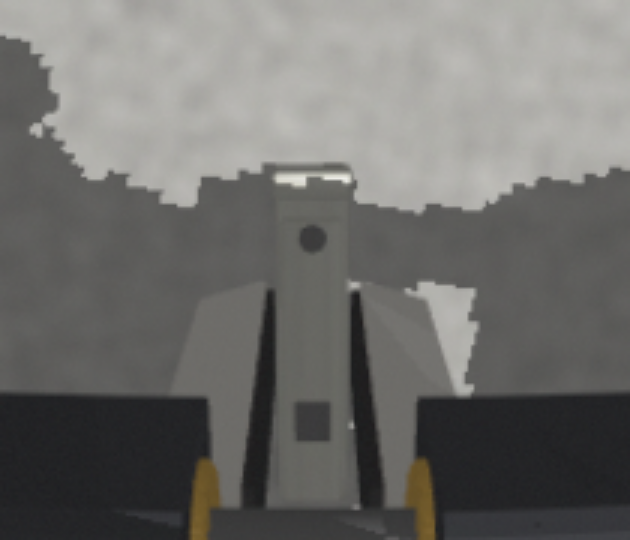

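Gripped at 13 mm, clipper straight between the pads. I lift, check the grip offset, and plan the dish.

>>> {"method": "apply_moves", "body": {"plan": [0,0,0,-0.01,0,0,5,0,0,0,-0.05,0,0,5,0,0,0,-0.06,0,0,5,0,0,0,-0.06,0,0,5,0,0,0,0,0,0,5]}}

```text
clock: 28.3
eef_pos: [468.3, 410.7, 188.7]
eef_rot: [2.057, 1.561, 0.662]
wrist_force: [-0.5, -0.8, -1.4]
finger_gap: 12.9
```

Run:
```python
from m import *
st=readout.read_state(); print(st["finger_gap"])
w=Cam("wrist"); p=st["eef_pos"]; M=Rm(st["eef_rot"])
for d in (26,28,30,32,34): print(d,[w.proj(p-M[:,2]*d+[0,0,h]).round(1).tolist() for h in (-2,5,10)])
for d in (26,28,30,32,34): print(-d,[w.proj(p+M[:,2]*d+[0,0,h]).round(1).tolist() for h in (-2,5,10)])
cv2.imwrite("pics/w18.png",cv2.resize(w.img[180:380,220:430],None,fx=3,fy=3))
goto((603,-160,150),0.03)
```

```text
12.77523733810973
26 [[323.5, 241.1], [323.5, 244.3], [323.5, 246.7]]
28 [[323.5, 237.2], [323.5, 240.2], [323.5, 242.6]]
30 [[323.5, 233.2], [323.5, 236.2], [323.5, 238.4]]
32 [[323.5, 229.3], [323.5, 232.1], [323.5, 234.2]]
34 [[323.5, 225.3], [323.5, 227.9], [323.5, 230.0]]
-26 [[323.5, 334.6], [323.5, 340.6], [323.5, 345.2]]
-28 [[323.5, 337.8], [323.5, 343.9], [323.5, 348.5]]
-30 [[323.5, 341.0], [323.5, 347.2], [323.5, 351.9]]
-32 [[323.5, 344.2], [323.5, 350.5], [323.5, 355.1]]
-34 [[323.5, 347.4], [323.5, 353.7], [323.5, 358.4]]
eef [466.5 409.3 181.8] q6 [0.66 0.48 1.33 0.   1.33 0.49] turn [0.146  0.0006 0.001 ] shift m [0.0321 0.0347 0.5844] n 0.586
```

View pics/w18.png

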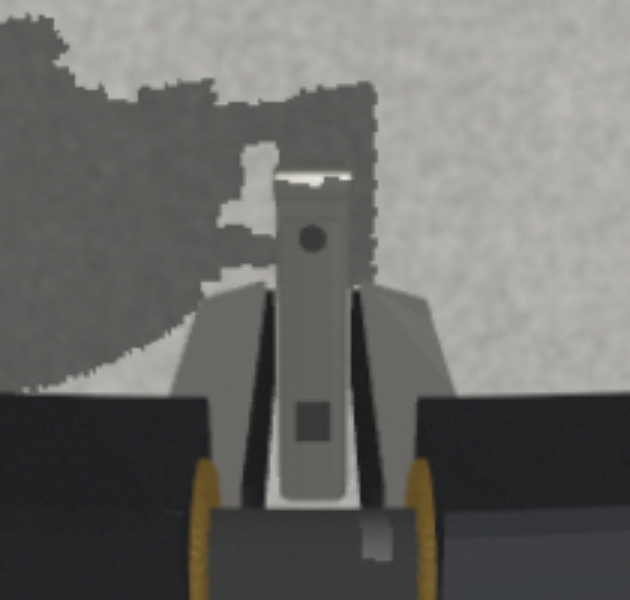

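The clipper is centred on the TCP (ends at v 238 and 346, which is ±30 mm). I carry it to the dish.

>>> {"method": "apply_moves", "body": {"plan": [0.146,0,0,0,0,0,5,0,0,0,0,0,0.05,5,0,0,0,0,0,0.06,5,0,0,0,0,0,0.06,5,0,0,0,0,0,0.06,5]}}

```text
clock: 29.08
eef_pos: [473.0, 177.7, 181.2]
eef_rot: [-1.292, 1.568, -2.833]
wrist_force: [1.4, 0.2, 0.5]
finger_gap: 12.7
```

>>> {"method": "apply_moves", "body": {"plan": [0,0,0,0,0.02,0.055,5,0,0,0,0,0.025,0.055,5,0,0,0,0,0.025,0.055,5,0,0,0,0,0.025,0.055,5,0,0,0,0,0.02,0.05,5]}}

```text
clock: 29.7
eef_pos: [596.9, -88.7, 180.8]
eef_rot: [-1.829, 1.568, 2.913]
wrist_force: [0.7, 1.6, -0.5]
finger_gap: 12.6
```

>>> {"method": "apply_moves", "body": {"plan": [0,0,0,0,0.004,0.04,5,0,0,0,0,0,0,5,0,0,0,0,0,0,5]}}

```text
clock: 30.08
eef_pos: [601.6, -126.0, 181.4]
eef_rot: [-1.949, 1.569, 2.794]
wrist_force: [-0.0, 0.5, -0.0]
finger_gap: 12.7
```

Run:
```python
from m import *
w=Cam("wrist"); cv2.imwrite("pics/w19.png",w.img); print(w.proj((603,-160,26)),readout.read_state()["finger_gap"])
goto((603,-160,150),0.03)
```

```text
[323.94318304 267.58553563] 12.880284166444122
eef [ 601.9 -125.5  182.3] q6 [-0.27  0.46  1.35  0.    1.33 -0.3 ] turn [ 0.0013 -0.0002  0.0004] shift m [ 0.0323 -0.      0.0346] n 0.047
```

View pics/w19.png

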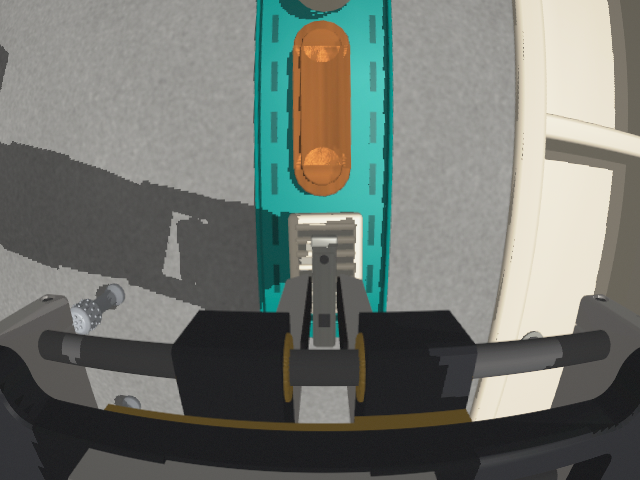

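Run:
```python
from m import *
w=Cam("wrist")
for u,v in ((326,213),(289,240),(363,240),(297,213.5),(360,213)): print(w.plane(u,v,26)[:2].round(1))
cv2.imwrite("pics/w19c.png",cv2.resize(w.img[200:330,260:390],None,fx=4.5,fy=4.5,interpolation=2))
# also from w10 image: corners earlier
```

```text
[ 603.6 -108.5]
[ 570.  -134.8]
[ 638.7 -132.7]
[ 577.1 -109.8]
[ 634.6 -107.5]
```

View pics/w19c.png

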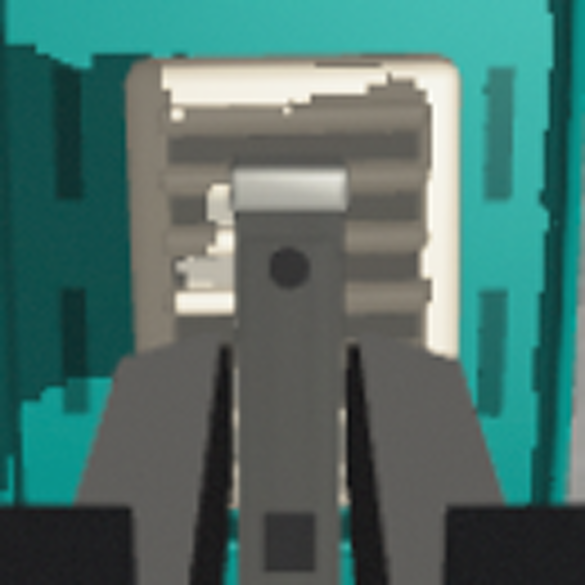

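The dish's far edge is at y≈−108.5 and its sides at x 570 and 638.7, so its centre is about (604.5,−159). I move over it and down.

>>> {"method": "apply_moves", "body": {"plan": [0,0,0,0.03,0.002,0.034,5,0,0,0,0.05,0,0,5,0,0,0,0.035,0,0,5,0,0,0,0.01,0,0,5,0,0,0,0,0,0,5]}}

```text
clock: 31.0
eef_pos: [605.4, -160.3, 58.1]
eef_rot: [1.23, 1.57, -0.31]
wrist_force: [-0.5, 0.9, -0.6]
finger_gap: 13.2
```

Run:
```python
from m import *
w=Cam("wrist"); s=Cam("scene"); cv2.imwrite("pics/w20.png",np.hstack([cv2.resize(w.img[120:360,200:440],(400,400)),cv2.resize(s.img[230:350,260:380],(400,400))])); print(readout.read_state()["finger_gap"])
goto((604.5,-159,29),0.03)
```

```text
12.695250552144145
eef [ 605.8 -160.6   59.1] q6 [-0.32  0.61  1.43  0.    1.1  -0.35] turn [ 0.0001  0.0008 -0.0022] shift m [ 0.0301 -0.0013 -0.0017] n 0.03
```

View pics/w20.png

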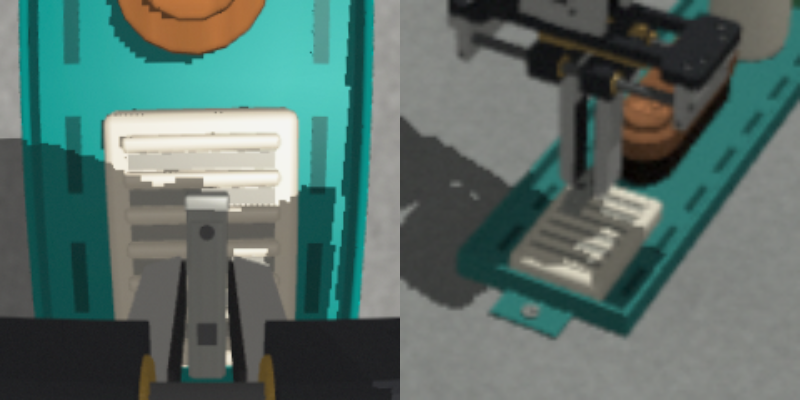

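The clipper is above the middle of the dish and parallel to it. Final descent.

>>> {"method": "apply_moves", "body": {"plan": [0,0,0,0.012,-0.001,-0.001,5,0,0,0,0.01,0,0,5,0,0,0,0.004,0,0,5,0,0,0,0.002,0,0,5,0,0,0,0,0,0,5]}}

```text
clock: 31.82
eef_pos: [604.1, -159.6, 29.5]
eef_rot: [3.069, 1.571, 1.528]
wrist_force: [0.7, -0.1, -0.6]
finger_gap: 12.7
```

>>> {"method": "apply_moves", "body": {"plan": [0,0,0,0.001,0,0,5,0,0,0,0,0,0,5]}}

```text
clock: 32.08
eef_pos: [604.1, -159.5, 28.6]
eef_rot: [1.224, 1.571, -0.317]
wrist_force: [-0.9, 0.1, 0.1]
finger_gap: 13.0
```

>>> {"method": "apply_moves", "body": {"plan": [0,0,0,0.0007,0,0,5,0,0,0,0,0,0,5]}}

```text
clock: 32.33
eef_pos: [604.1, -159.6, 28.5]
eef_rot: [1.231, 1.57, -0.309]
wrist_force: [-2.9, 1.1, 6.3]
finger_gap: 13.1
```

Contact (6 N). I release and rise.

>>> {"method": "apply_moves", "body": {"plan": [0,0,0,0,0,0,20,0,0,0,0,0,0,35,0,0,0,0,0,0,40,0,0,0,0,0,0,40,0,0,0,-0.02,0,0,40]}}

```text
clock: 32.95
eef_pos: [603.3, -159.3, 47.3]
eef_rot: [-1.912, 1.568, 2.831]
wrist_force: [0.7, -0.7, 1.0]
finger_gap: 37.7
```

>>> {"method": "apply_moves", "body": {"plan": [0,0,0,-0.05,0,0,40,0,0,0,-0.06,0,0,60,0,0,0,-0.06,0,0,60,0,0,0,-0.03,-0.05,0,60,0,0,0,0,-0.06,0,60]}}

```text
clock: 33.58
eef_pos: [493.5, -162.9, 251.4]
eef_rot: [1.146, 1.565, -0.394]
wrist_force: [0.3, -0.2, -0.1]
finger_gap: 56.6
```

>>> {"method": "apply_moves", "body": {"plan": [0,0,0,0,-0.06,0,60,0,0,0,0,-0.06,0.04,60,0,0,0,0,0,0.06,60,0,0,0,0,0,0.06,60,0,0,0,0,0,0,60]}}

```text
clock: 34.2
eef_pos: [386.0, -323.4, 248.5]
eef_rot: [0.355, 1.57, -1.189]
wrist_force: [0.4, 0.9, 0.1]
finger_gap: 56.0
```

Run:
```python
from m import *
t=Cam("top"); s=Cam("scene"); cv2.imwrite("pics/t21.png",cv2.resize(t.img[165:245,180:430],None,fx=3.2,fy=3.2,interpolation=2)); cv2.imwrite("pics/t21f.png",t.img); cv2.imwrite("pics/s21.png",cv2.resize(s.img[150:350,250:450],None,fx=3,fy=3,interpolation=2))
print(readout.read_state()["eef_pos"])
```

```text
[ 386.90526131 -319.84690578  248.59724761]
```

View pics/t21.png

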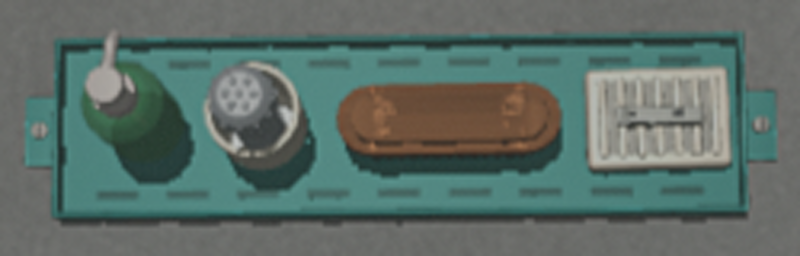

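View pics/s21.png

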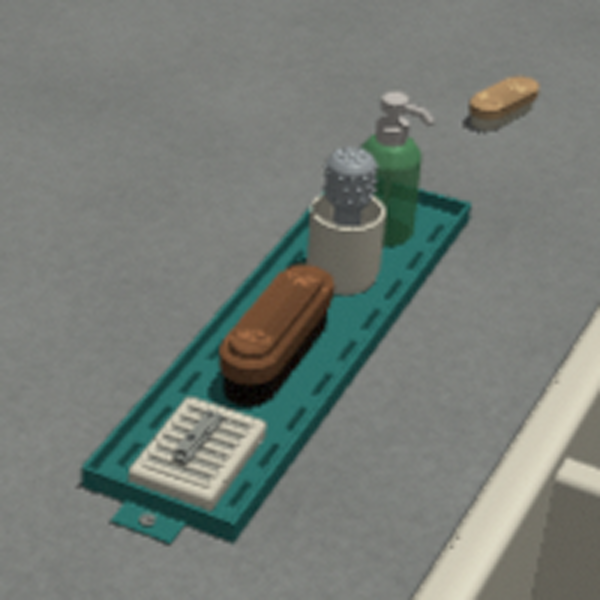

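View pics/t21f.png

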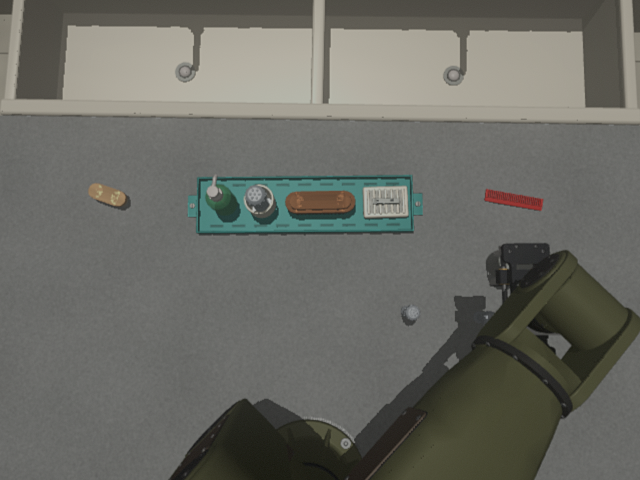

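Run:
```python
from m import *
def T(x,y,z): return t.plane(180+(x+.5)/3.2-.5,165+(y+.5)/3.2-.5,z)[:2]
cup=T(252,110,76); br=(T(337,118,49)+T(562,118,49))/2
br=T(449,118,49); di=T(658.5,119,26); cl=T(660,116.5,38); bo=T(110,86,144); sc=T(239,95,130)
cen=lambda p:(p[0]-(596-.029*(p[1]-22)))
for n,p in zip("cup brush dish clip bottle scrub".split(),(cup,br,di,cl,bo,sc)): print(n,p.round(1),"off-centre",round(cen(p),1))
d=np.linalg.norm
print("cup-bottle",d(cup-bo),"brush-cup",d(br-cup),"brush-dish",d(br-di),"clip-dish",d(cl-di),"scrub-cup",d(sc-cup),"cup-dish",d(cup-di))
```

```text
cup [594. 118.] off-centre 0.7
brush [596.3 -13.5] off-centre -0.7
dish [ 602.8 -159.3] off-centre 1.6
clip [ 602.3 -158.7] off-centre 1.0
bottle [594.2 198.5] off-centre 3.3
scrub [592.9 119.4] off-centre -0.3
cup-bottle 80.52702104149942 brush-cup 131.51669731396683 brush-dish 145.91016243579844 clip-dish 0.7728230994697081 scrub-cup 1.7474879950009115 cup-dish 277.40126793161227
```

All final measurements are within tolerance, and the arm is clear. I hand in.

```bash
python3 -c "
from cell import ticket; print(ticket.sign_off())"
```

```text
the job is handed in; nothing more can be done
None
```

The caddy is back in order and I have handed the job in at about 34 s of the 120 s allowed. The hand-in gives no verdict.

I stood the cup by the bottle, laid the brush between cup and dish, stood the largest of the three scrubbers in the cup, and laid the clipper on the dish. The last check was on the top view after the arm had backed away:

| Measured | Result | Allowed |
|---|---|---|
| Cup to bottle, centre to centre | 81 mm | 72–98 mm |
| Brush to cup | 132 mm | 112.5–190 mm |
| Brush to dish | 146 mm | 130.5–200 mm |
| Cup off the centre line | under 1 mm | 15 mm |
| Brush off the centre line | under 1 mm | 15 mm |
| Scrubber off the cup's axis | about 2 mm | 15 mm |
| Clipper off the dish's middle | about 1 mm | 15 mm |

- **Orientation:** the scene view showed the cup and scrubber upright, the brush bristles down, and the clipper along the dish. I judged these by eye and did not measure the angles.
- **Bystanders:** the comb, nail brush, bottle and dish showed no visible shift. The arm partly hid the tumbler in the last picture.
- **Disagreements between measurements:** the scene camera put things about 7 mm lower in y than the top and wrist cameras, so I used those two. The bottle's position varied by about 5 mm between views (earlier ones gave cup to bottle up to 87 mm), still inside the limits. Triangulating the cup's height from the top and wrist views was poor (84 mm against 67 mm from top and scene), so I set heights by contact force.

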